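Length-gauge a lot of hexagon spacers and book it with the scanner

TASK

Book the lot in by squeezing the trigger of the parked hand scanner fully and letting it go. Then sort all the loose brass hexagon spacers by length: put each one down through the shortest slot of the gauge box that it fits through, so that each lies in the compartment of its own length. When all are in, squeeze the scanner's trigger fully and let it go once more to close the lot; leave the black loupe where it stands.

Things in the scene. Friction and masses are not known exactly. Their poses are not given: they have to be found in the camera images.
- spacer_1: a brass hexagon spacer, 12 mm across flats, 50 g, 40, 55 or 70 mm long (apart from its length like all the others; which length this one has must be found out). It lies on a flat. Origin in the middle of its axis, so 6 mm above what it lies on; its long axis is its x axis. There are 4 or 5 spacers; a missing one reads None from the start
- spacer_2: a brass hexagon spacer, 12 mm across flats, 50 g, 40, 55 or 70 mm long (apart from its length like all the others; which length this one has must be found out). It lies on a flat. Origin in the middle of its axis, so 6 mm above what it lies on; its long axis is its x axis. There are 4 or 5 spacers; a missing one reads None from the start
- spacer_3: a brass hexagon spacer, 12 mm across flats, 50 g, 40, 55 or 70 mm long (apart from its length like all the others; which length this one has must be found out). It lies on a flat. Origin in the middle of its axis, so 6 mm above what it lies on; its long axis is its x axis. There are 4 or 5 spacers; a missing one reads None from the start
- spacer_4: a brass hexagon spacer, 12 mm across flats, 50 g, 40, 55 or 70 mm long (apart from its length like all the others; which length this one has must be found out). It lies on a flat. Origin in the middle of its axis, so 6 mm above what it lies on; its long axis is its x axis. There are 4 or 5 spacers; a missing one reads None from the start
- spacer_5: a brass hexagon spacer, 12 mm across flats, 50 g, 40, 55 or 70 mm long (apart from its length like all the others; which length this one has must be found out). It lies on a flat. Origin in the middle of its axis, so 6 mm above what it lies on; its long axis is its x axis. There are 4 or 5 spacers; a missing one reads None from the start
- spacer_6: a brass hexagon spacer, 12 mm across flats, 50 g, 40, 55 or 70 mm long (apart from its length like all the others; which length this one has must be found out). It lies on a flat. Origin in the middle of its axis, so 6 mm above what it lies on; its long axis is its x axis. There are 4 or 5 spacers; a missing one reads None from the start
- gauge_box: fixed box, blue sides, aluminium plate on top; 92 mm deep (x), 134 mm wide (y), 39 mm high; origin at the centre of its underside. Three compartments side by side along y, each 84 by 39 mm inside, floor 4 mm above the bench, under a 5 mm plate with a gauge slot over the middle of each. The -x side is open above a 14 mm lip, to look in. What has dropped in cannot be taken out
- slot_short (a point): centre of the 46 mm gauge slot at the plate's top, 39 mm above the bench, over the compartment at the box's +y end. 46 mm long along the box's x axis and 22 mm wide along its y axis: a spacer laid along it drops through if 40 mm long or less, else stays on the plate. The compartment under it takes the 40 mm spacers. Axes as the box's
- slot_middle (a point): centre of the 61 mm gauge slot at the plate's top, 39 mm above the bench, over the middle compartment, 43 mm from the slots on either side. 61 mm long along the box's x axis and 22 mm wide along its y axis: a spacer laid along it drops through if 55 mm long or less, else stays on the plate. The compartment under it takes the 55 mm spacers. Axes as the box's
- slot_long (a point): centre of the 76 mm gauge slot at the plate's top, 39 mm above the bench, over the compartment at the box's -y end. 76 mm long along the box's x axis and 22 mm wide along its y axis: a spacer laid along it drops through if 70 mm long or less, else stays on the plate. The compartment under it takes the 70 mm spacers. Axes as the box's
- scanner: fixed grey hand scanner, head down in a holder, a white barred card before its window. Origin on the bench under the middle of the grip. Base plate 64 mm along x, y = -122 to +42 mm. The grip stands upright, 26 mm (x) by 30 mm (y = -15 to +15), top at 138 mm (cable stub to 146 mm). The head below is up to 65 mm high and runs to y = -75 mm; card at y = -103 to -122 mm, 70 mm high
- squeeze_point (a point): where to hold the TCP to squeeze the trigger against the grip from above: 112 mm above the bench, y = -3 mm in the scanner's frame, midway between the grip's back (y = +15) and the outer face of the pulled trigger (about -22; about -34 released). The fingers close along this frame's y axis; open them at least 70 mm before coming down
- scan_trigger (a joint): red trigger of the scanner, a paddle 16 mm wide, 8 mm thick, on the -y side of the grip, hinged at its lower end 68 mm above the bench and reaching up to 126 mm. 0 rad = released (it springs back by itself), 0.22 rad = pulled fully home on its stop; takes 4 N to start and about 10 N at the end, at the squeeze point
- loupe: black eye loupe, 37 mm across, 42 mm high, stands loose; not to be disturbed. Origin under its middle
Not all that is in view belongs to the job. What is shaped like the spacer_2 but red is not meant.

How it is judged:
By the outcome, as a careful person would: the job done as asked, in the order asked, and still so for the second after the job is handed in, with the robot touching nothing.
Of spacer_1, spacer_2, spacer_3, spacer_4, spacer_5, spacer_6 only 4 to 5 are there at a start; the rules pass over those that are not, and their reading is None.
At some moment in a run one of spacer_1, spacer_2, spacer_3, spacer_4, spacer_5, spacer_6 may be knocked a few centimetres aside while the robot is not near it.
Once in a run the grip may slacken for a moment while it holds something.
It also fails if it takes over 210 s, if anything falls off the work surface, if the arm or the gripper's body presses on something with over 40 N, if the wrist force passes 120 N, or if a joint passes its speed limit or range.

ROBOT

A 6-joint arm with a two-finger parallel gripper is mounted at the origin on a cart in front of the work surface, level with it; the furniture and walls round the work are solid. World frame = base frame: x ahead of the robot, y to its left, z up, the work surface at z = 0. Lengths are in m, angles in rad, forces in N, time in s.
With the tool pointing down it reaches from about 0.35 to 0.975 m from the base axis. Payload 4.9 kg.
Tool frame: the origin (TCP) lies between the finger pads, 19 mm behind the fingertips; this is the grasp point; z points along the fingers, y is the line along which they close (so a half turn about z gives the same grasp; the last joint's range is limited). The gripper opens to 85 mm and grips with 20 to 120 N. Pads are 22 mm wide; open, the fingers measure 114 mm over their backs; the gripper's body (76 mm by 85 mm) begins 54 mm behind the grasp point. The pads swing forward as they close: fully open they stand 13 mm farther back than shut.
Start: joints at [-0.119, 0.053, 1.613, -0, 1.476, -0.119], TCP at [0.625, 0, 0.25] pointing down, gripper open.
Joint ranges: [-3.01, 3.01], [-1.01, 2.22], [0.06, 2.58], [-1.02, 4.17], [0.09, 2.62], [-3.14, 3.14]. Speed limits (rad/s): [2.57, 2.57, 3.14, 3.14, 3.14, 3.14].

INTERFACE

Orientations are given as a rotation vector (axis times angle).
In Python, from station import ctrl gives the robot as it stands. The module is installed in compiled form; this text tells all that it offers.
- The arm moves only by the tool drive_tool, never from a script. Its argument "steps" is a list of rows, each an object with "translation": the shift along the tool's x, y, z normalised to -1 to 1, where 1 is 4 cm, a list of three; "angular": the turn, a rotation vector about the tool's x, y, z normalised to -1 to 1, where 1 is 8 degrees, a list of three; "gripper": the opening, from 0 (shut) to 1 (fully open). In form: [{"translation": [dx, dy, dz], "angular": [wx, wy, wz], "gripper": gripper}, ...]. A call has 1 to 8 rows; each row shifts and turns the commanded pose from where the row before left it, along the tool's axes as they then stand; what a row does not reach is not made up. A row lasts 1/8 s, in which the tool goes at most 62.5 mm and 10.7 degrees, less where a joint would pass 70% of its speed; a pose out of reach is approached as far as the arm can. A call with a number of a shift or a turn outside -1 to 1 is refused whole. A call with a gripper value outside its range is refused whole. The fingers move at their own pace and stop on an object; "force" is the grip in N (left out, the last holds). Time passes only in rows, so rows that do not move let the fingers close. It gives the time, the measured TCP pose, the force, the opening and the grip force at its end, in the units of the state.
- ctrl.get_obs(): the state, without advancing time (a new reading comes with each control period).
- ctrl.get_image(name): name is "scene" or "side" or "wrist"; returns a dict with "color" (400x640x3 uint8, red, green, blue), "depth" (400x640 float32, m along the optical axis (not along the pixel's ray), 0 where there is no reading), "fx", "fy", "cx", "cy" (pixels), "k1" (the pictures are not rectified: a ray, as slopes to the right and down, at radius r is drawn at 1 + k1 r^2 times it, then the intrinsics apply), "R" (3x3) and "t" (3): a world point X has camera coordinates R X + t. Camera axes: x right, y down, z forward; pixel columns grow to the right and rows downward; lengths in m; the calibration is good to about 2 mm. A picture is of the moment at which its call begins.
- ctrl.finish_job(): hands the job in; it is judged then, once.
The state is a dict: "t": time; "q": joint angles; "dq": joint speeds; "effort": joint torques, N m; "tool_pos": TCP position; "tool_rot": TCP orientation; "contact_force": force on the tool from outside, world axes, zero at the start; "wrist_torque": the same for the moment, N m; "opening": finger opening in m; "grip_force": force on a finger pad.
Only numpy, scipy, OpenCV 4.12 (cv2) and the standard library are available. Lean on these libraries where they do the work, as an engineer would, in place of code of your own. Each camera call takes 0.05 s, during which the arm holds its last target. There are 200 camera calls.

## Working session

There is one attempt and no reset: what is moved stays moved. The work goes in short steps, Python scripts to look and compute and a tool call to move; the robot and the scene stay as the last step left them, time stands still between calls to the robot, and variables do not carry over. Pictures are saved under pics/ and viewed, at most 14 in all, crops included, and the job is handed in when it is done.

Besides the shell and the picture viewer there is one more tool, called in YAML: its name, and indented under it one key for each argument. drive_tool: Moves the arm, as the interface text tells. Its arguments: {"type":"object","properties":{"steps":{"type":"array"},"force":{"type":"number"}},"required":["steps"]}

```bash
mkdir -p pics
cat > h.py <<'E'
import numpy as np, cv2
from station import ctrl
from scipy.spatial.transform import Rotation as Ro
def shot(name,fn):
    im=ctrl.get_image(name); np.savez(f'{fn}.npz',**im)
    cv2.imwrite(f'pics/{fn}.png',cv2.cvtColor(im['color'],cv2.COLOR_RGB2BGR)); return im
def load(fn): return dict(np.load(f'{fn}.npz'))
def ray(im,u,v):
    K=np.array([[im['fx'],0,im['cx']],[0,im['fy'],im['cy']],[0,0,1]],float)
    p=np.array([(u-im['cx'])/im['fx'],(v-im['cy'])/im['fy']]); s=p.copy()
    for _ in range(20): s=p/(1+im['k1']*(s@s))
    return np.array([s[0],s[1],1.])
def onplane(im,u,v,z):
    d=im['R'].T@ray(im,u,v); o=-im['R'].T@im['t']; return o+d*(z-o[2])/d[2]
def bydepth(im,u,v):
    d=float(im['depth'][int(round(v)),int(round(u))]); return im['R'].T@(ray(im,u,v)*d-im['t'])
def proj(im,X):
    c=im['R']@np.array(X)+im['t']; s=c[:2]/c[2]; s=s*(1+im['k1']*(s@s)); return s*[im['fx'],im['fy']]+[im['cx'],im['cy']]
E
python3 - <<'E'
from h import *
for n in ("scene","side","wrist"):
    im=shot(n,n+"0"); print(n,im['fx'],im['k1'],-im['R'].T@im['t'])
o=ctrl.get_obs(); print({k:np.round(v,3) for k,v in o.items()})
E
```

```text
scene 393.33716322399056 0.015002344670357238 [ 0.12824167 -0.4813754   0.63987872]
side 505.93168339223456 0.011917895832022646 [-0.06668633  1.19436079  0.81531667]
wrist 356.4711041447782 -0.06215680409846148 [0.62563739 0.08384197 0.3715637 ]
{'t': np.float64(0.15), 'q': array([-0.119,  0.053,  1.614, -0.   ,  1.476, -0.119]), 'dq': array([ 0.   , -0.002, -0.002,  0.001,  0.   , -0.   ]), 'effort': array([ 1.0000e-03, -3.9424e+01, -3.7072e+01, -0.0000e+00,  5.0000e-03,
        0.0000e+00]), 'tool_pos': array([0.625, 0.   , 0.249]), 'tool_rot': array([-2.221e+00, -2.221e+00,  2.000e-03]), 'contact_force': array([ 0.555,  1.083, -0.601]), 'wrist_torque': array([-0.003, -0.05 , -0.017]), 'grip_force': np.float64(0.0), 'opening': np.float64(0.086)}
```

View pics/scene0.png

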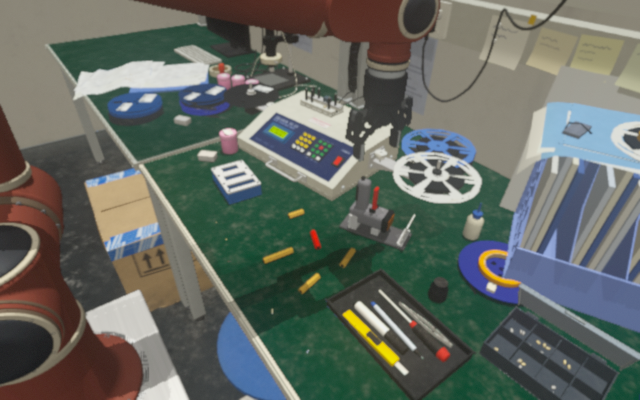

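View pics/wrist0.png

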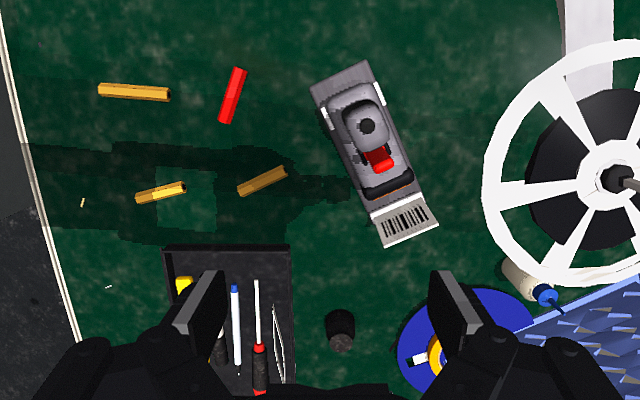

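Run:
```python
from h import *
w=load('wrist0'); s=load('scene0'); d=load('side0')
for nm,im,pts,z in [('w',w,[(98,89),(170,95),(136,197),(186,186),(239,190),(286,172),(232,95)],.006),('s',s,[(288,215),(304,212),(264,259),(293,251),(301,290),(319,276),(342,265),(353,251)],.006),
  ('grip top w',w,[(367,126)],.146),('trig',w,[(378,158)],.126),('base corners',w,[(310,92),(367,61),(385,247),(438,224)],.005),('loupe',w,[(341,322)],.042),('box top',s,[(211,166),(244,163),(261,186),(223,190)],.039)]:
    for p in pts: print(nm,p,np.round(onplane(im,*p,z),4),np.round(bydepth(im,*p),4))
a=cv2.imread('pics/side0.png'); cv2.imwrite('pics/side0b.png',cv2.resize(a,(800,500)))
b=cv2.resize(cv2.imread('pics/scene0.png')[120:320,190:430],None,fx=3,fy=3,interpolation=cv2.INTER_CUBIC); cv2.imwrite('pics/sc_crop.png',b[:, :])
```

```text
w (98, 89) [0.3932 0.0776 0.006 ] [3.895e-01 7.750e-02 2.000e-04]
w (170, 95) [0.4675 0.0701 0.006 ] [0.4658 0.0699 0.0021]
w (136, 197) [ 0.4142 -0.0376  0.006 ] [ 0.4168 -0.036   0.0106]
w (186, 186) [ 0.4723 -0.0251  0.006 ] [ 0.4703 -0.0265  0.0012]
w (239, 190) [ 0.5298 -0.0297  0.006 ] [ 0.5313 -0.028   0.0115]
w (286, 172) [ 0.5814 -0.0098  0.006 ] [ 0.5813 -0.01    0.0052]
w (232, 95) [0.5304 0.0692 0.006 ] [0.5318 0.0694 0.0113]
s (288, 215) [0.5256 0.1813 0.006 ] [0.5263 0.1825 0.0049]
s (304, 212) [0.5658 0.1684 0.006 ] [0.5692 0.1734 0.0011]
s (264, 259) [0.3997 0.0815 0.006 ] [0.3963 0.0744 0.0139]
s (293, 251) [0.4662 0.066  0.006 ] [0.4683 0.0694 0.0021]
s (301, 290) [ 0.4186 -0.0379  0.006 ] [ 0.4168 -0.0405  0.0098]
s (319, 276) [ 0.4709 -0.0283  0.006 ] [ 0.4683 -0.0318  0.0109]
s (342, 265) [ 0.5309 -0.0312  0.006 ] [ 0.5317 -0.0303  0.0047]
s (353, 251) [ 0.5786 -0.0116  0.006 ] [ 0.5766 -0.0137  0.0089]
grip top w (367, 126) [0.6502 0.0557 0.146 ] [0.6503 0.0555 0.1443]
trig (378, 158) [0.6608 0.031  0.126 ] [0.6627 0.0281 0.1125]
base corners (310, 92) [0.608  0.0715 0.005 ] [0.6081 0.0716 0.0066]
base corners (367, 61) [0.6635 0.1006 0.005 ] [0.6635 0.1006 0.0057]
base corners (385, 247) [ 0.6908 -0.0982  0.005 ] [ 0.6801 -0.0682  0.0654]
base corners (438, 224) [ 0.7489 -0.0699  0.005 ] [ 0.7286 -0.0446  0.0653]
loupe (341, 322) [ 0.6403 -0.1727  0.042 ] [ 0.641  -0.1856  0.0254]
box top (211, 166) [0.4421 0.4549 0.039 ] [0.4621 0.5145 0.0008]
box top (244, 163) [0.5265 0.417  0.039 ] [0.5262 0.4164 0.0394]
box top (261, 186) [0.5106 0.2892 0.039 ] [0.5345 0.3374 0.0014]
box top (223, 190) [0.4205 0.329  0.039 ] [0.4289 0.3525 0.0216]
```

View pics/side0b.png

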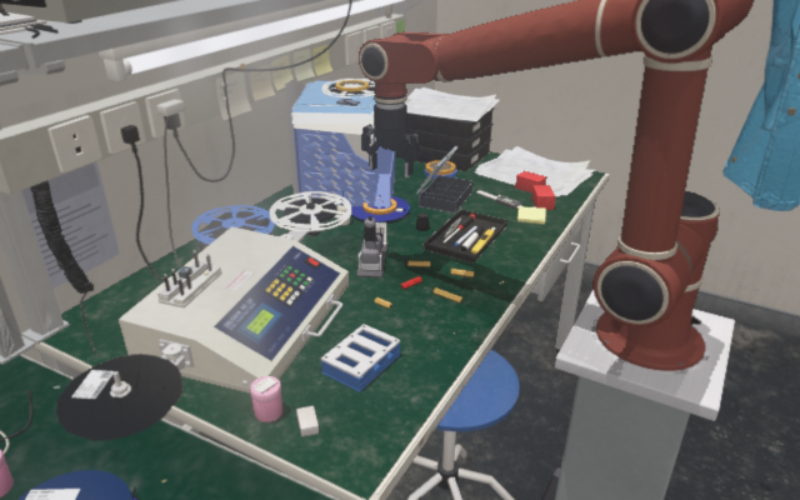

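View pics/sc_crop.png

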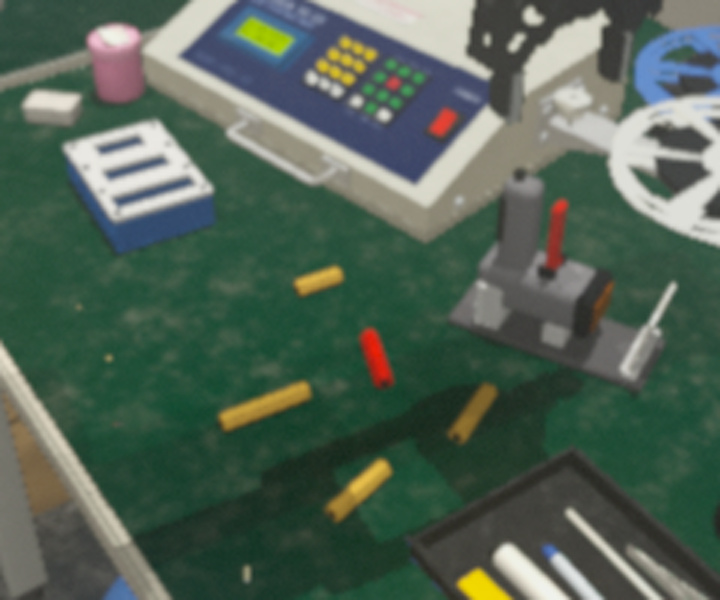

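The scene shows four brass spacers at (295,213), (279,256), (310,283) and (347,258). The piece at (315,239) is red and not meant; the yellow piece in the tray is a knife. The side view shows no fifth spacer. The gauge box is at (237,177), the scanner at (375,210) and the loupe at (438,290).

```bash
cat >> h.py <<'E'
def cloud(im,stride=1):
    H,W=im['depth'].shape; v,u=np.mgrid[0:H:stride,0:W:stride]; d=im['depth'][v,u]
    K=np.array([[im['fx'],0,im['cx']],[0,im['fy'],im['cy']],[0,0,1]],float)
    p=np.stack([(u-im['cx'])/im['fx'],(v-im['cy'])/im['fy']],-1); s=p.copy()
    for _ in range(15): s=p/(1+im['k1']*(s**2).sum(-1,keepdims=True))
    c=np.concatenate([s*d[...,None],d[...,None]],-1)
    X=(c-im['t'])@im['R']; X[d<=0]=np.nan; return X,im['color'][v,u].astype(int)
def brass(im,lo=None):
    """hue mask of brass + minAreaRect of blobs -> list centre,length,width,yaw on z=.006..012"""
    hsv=cv2.cvtColor(im['color'],cv2.COLOR_RGB2HSV); m=cv2.inRange(hsv,(14,110,60),(28,255,255))
    n,l,st,ce=cv2.connectedComponentsWithStats(m); out=[]
    for i in range(1,n):
        if st[i,4]<80: continue
        v,u=np.nonzero(l==i); P=np.array([onplane(im,a,b,.010)[:2] for a,b in zip(u,v)])
        (c,(w,h),a)=cv2.minAreaRect((P*1000).astype(np.float32)); 
        if h>w: a+=90; w,h=h,w
        out.append((np.round(c,1),round(w,1),round(h,1),round((a+90)%180-90,1),tuple(ce[i].round())))
    return out
E
python3 - <<'E'
from h import *
w=load('wrist0'); s=load('scene0')
def rect(P): 
    (c,(a,b),t)=cv2.minAreaRect((P*1000).astype(np.float32)); return np.round(c,1),round(a,1),round(b,1),round(t,1)
for n,im in (('w',w),('s',s)):
    X,C=cloud(im); near=(abs(X[...,0]-.66)<.11)&(abs(X[...,1]-.03)<.13)
    g=near&(X[...,2]>.128)&(X[...,2]<.141)&(abs(C[...,0]-C[...,2])<30); print(n,'grip',g.sum(),rect(X[g][:,:2]),np.median(X[g],0))
    r=near&(C[...,0]>120)&(C[...,1]<70)&(X[...,2]>.08); print('trig',r.sum(),np.median(X[r],0), X[r].max(0))
    b=near&(X[...,2]>.003)&(X[...,2]<.013)&(X[...,0]>.6)&(abs(C[...,0]-C[...,2])<25)&(abs(C[...,0]-C[...,1])<25); print('base',b.sum(),rect(X[b][:,:2]))
    print(*brass(im),sep='\n')
X,C=cloud(s); g=(abs(X[...,0]-.475)<.09)&(abs(X[...,1]-.37)<.12)&(abs(X[...,2]-.039)<.006)&(C.min(-1)>120)
print('box',rect(X[g][:,:2]),np.nanmedian(X[g],0))
E
```

```text
w grip 1376 (array([652. ,  51.9]), 26.1, 30.1, 24.6) [0.65136397 0.05224038 0.13499236]
trig 244 [0.66555339 0.02570833 0.12404516] [0.67242349 0.03600818 0.30547729]
base 2817 (array([669.1,  16.1]), 64.0, 164.0, 25.5)
(array([432.2,  74.5]), 75.0, 14.3, -5.6, (np.float64(133.0), np.float64(91.0)))
(array([555.2, -18.5]), 57.5, 13.7, 25.4, (np.float64(261.0), np.float64(181.0)))
(array([443.7, -31.1]), 60.6, 14.0, 14.3, (np.float64(159.0), np.float64(192.0)))
(array([ 452.1, -142.9]), 31.2, 16.5, 42.8, (np.float64(184.0), np.float64(281.0)))
(array([ 762.8, -250.9]), 68.2, 19.3, -83.1, (np.float64(434.0), np.float64(354.0)))
s grip 99 (array([650.6,  47.1]), 23.4, 30.9, 61.2) [0.64746389 0.04548969 0.13519179]
trig 68 [0.66006307 0.01987994 0.10969637] [0.66937454 0.02646863 0.12809378]
base 798 (array([687.3,  24.4]), 191.8, 167.9, 87.2)
(array([543.4, 172.6]), 43.8, 23.8, -6.6, (np.float64(296.0), np.float64(213.0)))
(array([430.1,  71.5]), 75.1, 21.7, -5.9, (np.float64(278.0), np.float64(255.0)))
(array([553.5, -21.8]), 64.1, 16.3, 24.7, (np.float64(347.0), np.float64(257.0)))
(array([ 800.6, -227.4]), 107.3, 71.8, 49.9, (np.float64(495.0), np.float64(270.0)))
(array([442. , -34.2]), 63.6, 17.3, 15.0, (np.float64(309.0), np.float64(283.0)))
(array([ 460. , -198.3]), 134.5, 24.3, -87.1, (np.float64(371.0), np.float64(338.0)))
box (array([476.8, 373.7]), 140.5, 92.9, 84.6) [0.47487486 0.36717177 0.0390579 ]
```

Scanner fit: base 64.0×164.0 mm with a yaw of 25.5°, which puts the squeeze point at (0.653, 0.0495, 0.112). I turn +64.5° about tool z and then go down.

drive_tool:
  steps:
    - {"translation":[0.62,0.35,0],"angular":[0,0,0],"gripper":1}
    - {"translation":[0.62,0.35,0],"angular":[0,0,0],"gripper":1}
    - {"translation":[0,0,0],"angular":[0,0,1],"gripper":1}
    - {"translation":[0,0,0],"angular":[0,0,1],"gripper":1}
    - {"translation":[0,0,0],"angular":[0,0,1],"gripper":1}
    - {"translation":[0,0,0],"angular":[0,0,1],"gripper":1}
    - {"translation":[0,0,0],"angular":[0,0,1],"gripper":1}
    - {"translation":[0,0,0],"angular":[0,0,1],"gripper":1}
  force: 60

```text
t: 1.15
tool_pos: [0.6527, 0.0496, 0.2494]
tool_rot: [-2.935, -1.119, 0.001]
contact_force: [-0.1, 0.6, -0.6]
opening: 0.0854
grip_force: 0.0
```

drive_tool:
  steps:
    - {"translation":[0,0,0],"angular":[0,0,1],"gripper":1}
    - {"translation":[0,0,0],"angular":[0,0,1],"gripper":1}
    - {"translation":[0,0,0],"angular":[0,0,0.06],"gripper":1}
    - {"translation":[0,0,0.7],"angular":[0,0,0],"gripper":1}
    - {"translation":[0,0,0],"angular":[0,0,0],"gripper":1}
    - {"translation":[0,0,0],"angular":[0,0,0],"gripper":1}

```text
t: 1.9
tool_pos: [0.6531, 0.0496, 0.2224]
tool_rot: [3.064, 0.695, 0.0]
contact_force: [-0.3, 0.2, 0.9]
opening: 0.0852
grip_force: 0.0
```

```bash
cat >> h.py <<'E'
def go(tx,ty,tz,yaw=None):
    """needed move in tool units (x,y,z /4cm) if turned after; yaw = wanted world angle of tool y (deg, mod 180)"""
    o=ctrl.get_obs(); R=Ro.from_rotvec(o['tool_rot']).as_matrix(); p=o['tool_pos']
    d=R.T@(np.array([tx,ty,tz])-p)/.04; a=np.degrees(np.arctan2(R[1,1],R[0,1]))
    msg=f"t {o['t']:.1f} p {p.round(4)} yaw_y {a:.1f} q6 {o['q'][5]:.2f} tilt {np.degrees(np.arccos(-R[2,2])):.1f} op {o['opening']:.4f} d {d.round(2)}"
    if yaw is not None:
        t=-((yaw-a+90)%180-90); r=np.radians(t); 
        d2=Ro.from_euler('z',-t,degrees=True).apply(d)
        msg+=f" turn_z {t/8:.2f} units; if turned first d {d2.round(2)}"
    print(msg)
E
python3 -c "
from h import *
go(.6532,.0493,.112,-64.5)"
```

```text
t 1.9 p [0.6531 0.0496 0.2224] yaw_y -64.4 q6 1.09 tilt 0.0 op 0.0852 d [-0.    0.01  2.76] turn_z 0.01 units; if turned first d [-0.    0.01  2.76]
```

drive_tool:
  steps:
    - {"translation":[0,0,0.7],"angular":[0,0,0],"gripper":1}
    - {"translation":[0,0,0.7],"angular":[0,0,0],"gripper":1}
    - {"translation":[0,0,0.7],"angular":[0,0,0],"gripper":1}
    - {"translation":[0,0,0.66],"angular":[0,0,0],"gripper":1}
    - {"translation":[0,0,0],"angular":[0,0,0],"gripper":1}

```text
t: 2.52
tool_pos: [0.6519, 0.0496, 0.1101]
tool_rot: [-3.063, -0.694, 0.005]
contact_force: [0.0, -0.1, -0.4]
opening: 0.0856
grip_force: 0.0
```

drive_tool:
  steps:
    - {"translation":[0,0,0],"angular":[0,0,0],"gripper":0}
    - {"translation":[0,0,0],"angular":[0,0,0],"gripper":0}
    - {"translation":[0,0,0],"angular":[0,0,0],"gripper":0}
    - {"translation":[0,0,0],"angular":[0,0,0],"gripper":0}
    - {"translation":[0,0,0],"angular":[0,0,0],"gripper":0}
    - {"translation":[0,0,0],"angular":[0,0,0],"gripper":0}
    - {"translation":[0,0,0],"angular":[0,0,0],"gripper":0}
    - {"translation":[0,0,0],"angular":[0,0,0],"gripper":0}
  force: 40

```text
t: 3.52
tool_pos: [0.6558, 0.048, 0.1168]
tool_rot: [3.058, 0.693, 0.01]
contact_force: [-1.2, -2.7, 8.9]
opening: 0.04
grip_force: 43.0
```

drive_tool:
  steps:
    - {"translation":[0,0,0],"angular":[0,0,0],"gripper":0}
    - {"translation":[0,0,0],"angular":[0,0,0],"gripper":0}
    - {"translation":[0,0,0],"angular":[0,0,0],"gripper":0}
    - {"translation":[0,0,0],"angular":[0,0,0],"gripper":0}
  force: 50

```text
t: 4.03
tool_pos: [0.6557, 0.0481, 0.1168]
tool_rot: [3.058, 0.694, 0.01]
contact_force: [-3.8, -2.2, 9.2]
opening: 0.0398
grip_force: 49.9
```

Run:
```python
from h import *
go(.6532,.0493,.112,-64.5)
a=shot('scene','sc1'); b=shot('wrist','w1')
A=cv2.resize(cv2.cvtColor(a['color'],cv2.COLOR_RGB2BGR)[120:270,310:430],(480,600),interpolation=cv2.INTER_CUBIC)
cv2.imwrite('pics/sc1c.png',A)
```

```text
t 4.0 p [0.6557 0.0481 0.1168] yaw_y -64.4 q6 1.09 tilt 0.5 op 0.0398 d [-0.05 -0.06  0.12] turn_z 0.01 units; if turned first d [-0.05 -0.06  0.12]
```

View pics/sc1c.png

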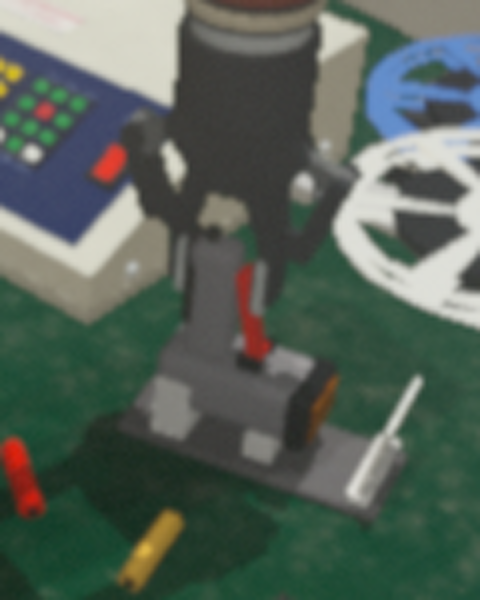

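The trigger (crop 250,310) leans right in against the grip. The 39.8 mm opening fits a fully pulled trigger touched at the fingertips. Now I release and rise.

drive_tool:
  steps:
    - {"translation":[0,0,0],"angular":[0,0,0],"gripper":1}
    - {"translation":[0,0,0],"angular":[0,0,0],"gripper":1}
    - {"translation":[0,0,0],"angular":[0,0,0],"gripper":1}
    - {"translation":[0,0,0],"angular":[0,0,0],"gripper":1}
    - {"translation":[0,0,0],"angular":[0,0,0],"gripper":1}
    - {"translation":[0,0,0],"angular":[0,0,0],"gripper":1}
    - {"translation":[0,0,-0.5],"angular":[0,0,0],"gripper":1}
    - {"translation":[0,0,-1],"angular":[0,0,0],"gripper":1}

```text
t: 5.12
tool_pos: [0.6518, 0.0496, 0.1711]
tool_rot: [-3.063, -0.694, 0.006]
contact_force: [0.6, 1.1, 0.1]
opening: 0.0856
grip_force: 0.0
```

drive_tool:
  steps:
    - {"translation":[0,0,-1],"angular":[0,0,0],"gripper":1}
    - {"translation":[0,0,-1],"angular":[0,0,0],"gripper":1}
    - {"translation":[0,0,-1],"angular":[0,0,0],"gripper":1}
    - {"translation":[0,0,0],"angular":[0,0,0],"gripper":1}

```text
t: 5.62
tool_pos: [0.6551, 0.0496, 0.299]
tool_rot: [3.061, 0.693, 0.017]
contact_force: [-0.3, -0.6, -0.8]
opening: 0.0857
grip_force: 0.0
```

Run:
```python
from h import *
b=shot('wrist','w2'); s=shot('scene','s2')
X,C=cloud(b); near=(abs(X[...,0]-.66)<.06)&(abs(X[...,1]-.03)<.08)
r=near&(C[...,0]>120)&(C[...,1]<70)&(X[...,2]>.08)&(X[...,2]<.14); y=np.array([-.4305,.9026]); q=(X[r][:,:2]-[.652,.052])@y; print('trig y',q.min(),q.max(),X[r][:,2].max())
print(*brass(b),sep='\n'); print(*brass(s),sep='\n')
go(.48,.29,.25,0)
```

```text
trig y -0.03345850987141549 -0.02666570495253525 0.12613701105122474
(array([662. , 425.5]), 19.3, 11.3, -74.4, (np.float64(20.0), np.float64(10.0)))
(array([665.9, 405.9]), 18.0, 11.8, -76.3, (np.float64(37.0), np.float64(14.0)))
(array([669.7, 386.1]), 17.5, 11.8, -72.8, (np.float64(54.0), np.float64(17.0)))
(array([ 790. , -234.2]), 101.2, 72.5, 40.9, (np.float64(578.0), np.float64(157.0)))
(array([545.5, 173.8]), 43.8, 14.4, -5.3, (np.float64(195.0), np.float64(194.0)))
(array([556.1, -18.6]), 59.5, 14.3, 25.9, (np.float64(341.0), np.float64(249.0)))
(array([433.6,  74.4]), 77.3, 14.5, -5.8, (np.float64(239.0), np.float64(295.0)))
(array([444.7, -31. ]), 63.0, 14.9, 14.3, (np.float64(313.0), np.float64(318.0)))
(array([ 463.6, -185.2]), 104.3, 23.8, -80.6, (np.float64(412.0), np.float64(343.0)))
(array([791.8, 484.3]), 60.7, 48.1, -75.5, (np.float64(307.0), np.float64(138.0)))
(array([543.4, 172.6]), 43.8, 23.8, -6.6, (np.float64(296.0), np.float64(213.0)))
(array([430.6,  71.4]), 76.0, 21.7, -5.9, (np.float64(278.0), np.float64(255.0)))
(array([554.2, -21.3]), 66.0, 17.1, 25.7, (np.float64(347.0), np.float64(257.0)))
(array([ 800.3, -227.2]), 107.3, 72.4, 49.9, (np.float64(495.0), np.float64(270.0)))
(array([442. , -34.3]), 63.5, 17.2, 14.2, (np.float64(309.0), np.float64(283.0)))
(array([ 460. , -198.3]), 134.5, 24.3, -87.1, (np.float64(371.0), np.float64(338.0)))
t 5.7 p [0.6532 0.0496 0.2931] yaw_y -64.5 q6 1.09 tilt 0.1 op 0.0854 d [-1.32 -7.29  1.07] turn_z -8.06 units; if turned first d [ 6.01 -4.33  1.07]
```

The trigger is released (outer face at y = −33.5 mm). By length, A (.545,.174) is 40 mm, B (.433,.074) is 70 mm, C (.444,−.031) is 55 mm and D (.556,−.019) is 55 mm. Next I go over A, which also gives a view of the box.

drive_tool:
  steps:
    - {"translation":[-0.28,-0.99,0],"angular":[0,0,0],"gripper":1}
    - {"translation":[-0.28,-0.99,0],"angular":[0,0,0],"gripper":1}
    - {"translation":[-0.28,-0.99,0],"angular":[0,0,0],"gripper":1}
    - {"translation":[-0.28,-0.99,0],"angular":[0,0,0],"gripper":1}
    - {"translation":[0,0,0],"angular":[0,0,-1],"gripper":1}
    - {"translation":[0,0,0],"angular":[0,0,-1],"gripper":1}
    - {"translation":[0,0,0],"angular":[0,0,-1],"gripper":1}
    - {"translation":[0,0,0],"angular":[0,0,-1],"gripper":1}

```text
t: 6.72
tool_pos: [0.5434, 0.1731, 0.2895]
tool_rot: [-2.749, -1.518, 0.005]
contact_force: [0.2, -0.2, 0.1]
opening: 0.0852
grip_force: 0.0
```

drive_tool:
  steps:
    - {"translation":[0,0,0],"angular":[0,0,-1],"gripper":1}
    - {"translation":[0,0,0],"angular":[0,0,-1],"gripper":1}
    - {"translation":[0,0,0],"angular":[0,0,-1],"gripper":1}
    - {"translation":[0,0,0],"angular":[0,0,-1],"gripper":1}
    - {"translation":[0,0,0],"angular":[0,0,-1],"gripper":1}
    - {"translation":[0,0,0],"angular":[0,0,-1],"gripper":1}
    - {"translation":[0,0,0],"angular":[0,0,-1],"gripper":1}
    - {"translation":[0,0,0],"angular":[0,0,-1],"gripper":1}

```text
t: 7.72
tool_pos: [0.5434, 0.1731, 0.2895]
tool_rot: [-1.527, -2.742, 0.004]
contact_force: [0.1, 0.0, 0.8]
opening: 0.0849
grip_force: 0.0
```

drive_tool:
  steps:
    - {"translation":[0,0,0],"angular":[0,0,-1],"gripper":1}
    - {"translation":[0,0,0],"angular":[0,0,-1],"gripper":1}
    - {"translation":[0,0,0],"angular":[0,0,-1],"gripper":1}
    - {"translation":[0,0,0],"angular":[0,0,-1],"gripper":1}
    - {"translation":[0,0,0],"angular":[0,0,-1],"gripper":1}
    - {"translation":[0,0,0],"angular":[0,0,-1],"gripper":1}
    - {"translation":[0,0,0],"angular":[0,0,-0.6],"gripper":1}
    - {"translation":[0,0,0],"angular":[0,0,0],"gripper":1}

```text
t: 8.72
tool_pos: [0.5436, 0.1731, 0.2898]
tool_rot: [-0.157, -3.135, 0.001]
contact_force: [-0.4, 0.3, 0.0]
opening: 0.0853
grip_force: 0.0
```

Run:
```python
from h import *
b=shot('wrist','w3')
print(*brass(b),sep='\n'); go(.545,.1735,.25,84.5)
X,C=cloud(b); g=(abs(X[...,0]-.475)<.09)&(abs(X[...,1]-.37)<.12)&(abs(X[...,2]-.039)<.006)&(C.min(-1)>110)
(c,(w,h),a)=cv2.minAreaRect((X[g][:,:2]*1000).astype(np.float32)); print('box',c,w,h,a,np.median(X[g],0))
```

```text
(array([430.6,  75.4]), 70.2, 14.3, -5.7, (np.float64(225.0), np.float64(60.0)))
(array([441.7, -30. ]), 56.3, 14.9, 14.3, (np.float64(134.0), np.float64(83.0)))
(array([ 456.8, -170.8]), 78.4, 20.7, -86.8, (np.float64(36.0), np.float64(113.0)))
(array([544.2, 175.1]), 40.7, 13.6, -6.0, (np.float64(329.0), np.float64(155.0)))
(array([553.6, -17.4]), 55.7, 14.9, 25.3, (np.float64(168.0), np.float64(180.0)))
(array([723.4, 404. ]), 15.3, 14.9, -78.3, (np.float64(516.0), np.float64(273.0)))
(array([727.4, 383.7]), 15.3, 15.0, 11.2, (np.float64(501.0), np.float64(277.0)))
(array([731.4, 364.3]), 15.5, 14.8, 15.1, (np.float64(486.0), np.float64(281.0)))
(array([747.6, 412.6]), 17.1, 14.9, 20.0, (np.float64(521.0), np.float64(289.0)))
(array([756. , 372.3]), 15.7, 14.3, -80.1, (np.float64(490.0), np.float64(297.0)))
(array([773.5, 420.8]), 15.8, 15.3, 15.1, (np.float64(525.0), np.float64(304.0)))
(array([777.3, 400.5]), 15.8, 15.7, 15.4, (np.float64(510.0), np.float64(308.0)))
(array([780.9, 379.7]), 17.4, 15.7, 12.4, (np.float64(495.0), np.float64(312.0)))
(array([ 771.5, -255.5]), 100.4, 33.5, -78.1, (np.float64(55.0), np.float64(338.0)))
t 8.8 p [0.5437 0.1731 0.2901] yaw_y 84.2 q6 -1.29 tilt 0.1 op 0.0858 d [-0.03  0.01  1.  ] turn_z -0.03 units; if turned first d [-0.03  0.01  1.  ]
box (476.5454406738281, 373.953857421875) 136.13462829589844 92.43478393554688 84.6291275024414 [0.47299377 0.38140287 0.03776067]
```

View pics/w3.png

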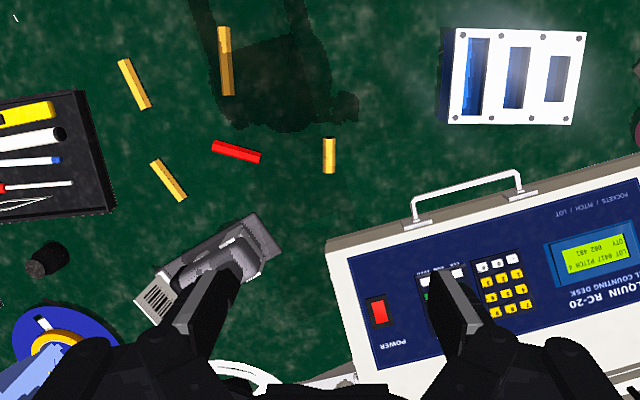

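Picture w3 shows A at (329,155), B (225,60), C (134,83), D (168,180), the red piece at (237,152), and the box slots at (475,77), (517,77) and (559,78). There is no fifth spacer.

Run:
```python
from h import *
b=load('w3')
for p in [(412,190),(420,222),(520,172),(327,242),(329,139),(329,173)]: print(p,bydepth(b,*p).round(3))
hsv=b['color'][28:125,460:585].min(-1); m=(hsv<110).astype(np.uint8)
n,l,st,ce=cv2.connectedComponentsWithStats(m)
for i in range(1,n):
    if st[i,4]>300:
        v,u=np.nonzero(l==i); P=np.array([onplane(b,x+460,y+28,.039)[:2] for x,y in zip(u,v)]); (c,(w,h),a)=cv2.minAreaRect((P*1000).astype(np.float32)); print(np.round(c,1),w,h,a)
go(.5442,.1745,.0215,84.0)
```

```text
(412, 190) [0.598 0.271 0.   ]
(420, 222) [0.622 0.27  0.045]
(520, 172) [ 0.589  0.404 -0.   ]
(327, 242) [0.648 0.162 0.02 ]
(329, 139) [0.525 0.177 0.011]
(329, 173) [0.564 0.173 0.011]
[472.3 330. ] 21.20327377319336 73.64436340332031 84.56068420410156
[492.3 439.5] 76.689697265625 14.586368560791016 5.785144329071045
[487.4 371.9] 20.72369956970215 38.39933395385742 84.16676330566406
t 8.8 p [0.5437 0.1731 0.2901] yaw_y 84.2 q6 -1.29 tilt 0.1 op 0.0858 d [-0.03  0.04  6.72] turn_z 0.03 units; if turned first d [-0.03  0.04  6.72]
```

drive_tool:
  steps:
    - {"translation":[-0.03,0.03,1],"angular":[0,0,0],"gripper":1}
    - {"translation":[0,0,1],"angular":[0,0,0],"gripper":1}
    - {"translation":[0,0,1],"angular":[0,0,0],"gripper":1}
    - {"translation":[0,0,1],"angular":[0,0,0],"gripper":1}
    - {"translation":[0,0,1],"angular":[0,0,0],"gripper":0.7}
    - {"translation":[0,0,1],"angular":[0,0,0],"gripper":0.5}
    - {"translation":[0,0,0.5],"angular":[0,0,0],"gripper":0.5}
    - {"translation":[0,0,0],"angular":[0,0,0],"gripper":0.5}

```text
t: 9.78
tool_pos: [0.5443, 0.1741, 0.03]
tool_rot: [-0.156, -3.134, 0.001]
contact_force: [-0.8, 1.4, 0.5]
opening: 0.0425
grip_force: 0.0
```

Run:
```python
from h import *
go(.5442,.1745,.0215,84.0)
```

```text
t 9.8 p [0.5443 0.1741 0.03  ] yaw_y 84.3 q6 -1.29 tilt 0.2 op 0.0425 d [0.   0.01 0.21] turn_z 0.04 units; if turned first d [0.   0.01 0.21]
```

drive_tool:
  steps:
    - {"translation":[0,0.01,0.22],"angular":[0,0,0.04],"gripper":0.5}
    - {"translation":[0,0,0],"angular":[0,0,0],"gripper":0}
    - {"translation":[0,0,0],"angular":[0,0,0],"gripper":0}
    - {"translation":[0,0,0],"angular":[0,0,0],"gripper":0}
    - {"translation":[0,0,0],"angular":[0,0,0],"gripper":0}
    - {"translation":[0,0,0],"angular":[0,0,0],"gripper":0}
  force: 50

```text
t: 10.52
tool_pos: [0.5466, 0.1749, 0.024]
tool_rot: [0.164, 3.135, 0.001]
contact_force: [-1.6, 0.5, 5.7]
opening: 0.0108
grip_force: 49.3
```

drive_tool:
  steps:
    - {"translation":[0,0,-0.5],"angular":[0,0,0],"gripper":0}
    - {"translation":[0,0,-1],"angular":[0,0,0],"gripper":0}
    - {"translation":[0,0,-1],"angular":[0,0,0],"gripper":0}
    - {"translation":[0,0,0],"angular":[0,0,0],"gripper":0}
    - {"translation":[0,0,0],"angular":[0,0,0],"gripper":0}

```text
t: 11.15
tool_pos: [0.5452, 0.1746, 0.1227]
tool_rot: [-0.164, -3.137, 0.0]
contact_force: [-0.5, -0.6, -1.1]
opening: 0.0108
grip_force: 49.0
```

Run:
```python
from h import *
w=shot('wrist','w4')
go(.4806,.4162,.10,84.6)
c=cv2.cvtColor(w['color'],cv2.COLOR_RGB2BGR)[200:400,220:420]; cv2.imwrite('pics/w4c.png',cv2.resize(c,(600,600)))
```

```text
t 11.2 p [0.5447 0.1745 0.1217] yaw_y 84.0 q6 -1.29 tilt 0.1 op 0.0105 d [2.22 5.84 0.54] turn_z -0.08 units; if turned first d [2.16 5.86 0.54]
```

View pics/w4c.png

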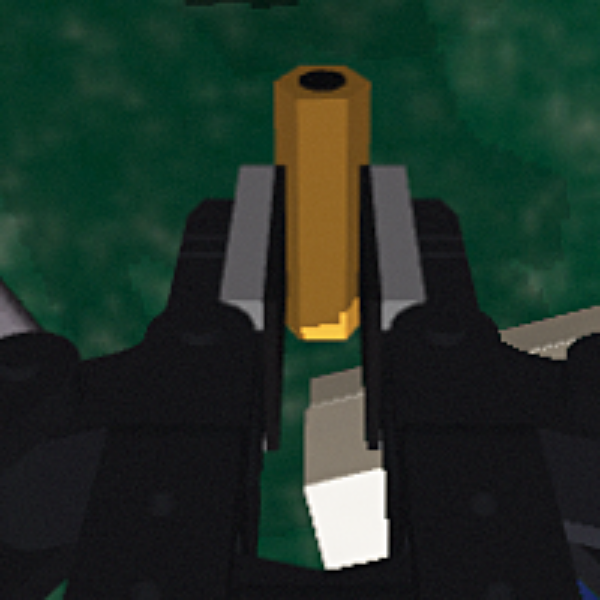

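The crop shows the spacer held square between the pads, with its near end at crop (322,90) and its far end at (322,335). I check how it is centred and then carry it to the short slot.

```bash
cat >> h.py <<'E'
def held(w):
    """brass points near the TCP in tool frame: extents"""
    o=ctrl.get_obs(); R=Ro.from_rotvec(o['tool_rot']).as_matrix(); X,C=cloud(w)
    T=(X-o['tool_pos'])@R; m=(abs(T[...,0])<.06)&(abs(T[...,1])<.012)&(T[...,2]>-.01)&(T[...,2]<.03)&(C[...,0]-C[...,2]>50)
    if m.sum()<50: print('held none',m.sum()); return
    P=T[m]; x0,x1=np.percentile(P[:,0],[1,99]); A=np.polyfit(P[:,0],P[:,2],1)
    print('held n',m.sum(),'x mm',(x0*1e3).round(1),(x1*1e3).round(1),'mid',((x0+x1)*500).round(1),'y',(np.median(P[:,1])*1e3).round(1),'z',(np.median(P[:,2])*1e3).round(1),'slope',A[0].round(3))
E
python3 -c "
from h import *
held(load('w4'))"
```

```text
held n 2275 x mm -17.9 21.7 mid 1.9 y 0.3 z 12.6 slope 0.06
```

drive_tool:
  steps:
    - {"translation":[0.27,0.73,0],"angular":[0,0,0],"gripper":0}
    - {"translation":[0.27,0.73,0],"angular":[0,0,0],"gripper":0}
    - {"translation":[0.27,0.73,0],"angular":[0,0,0],"gripper":0}
    - {"translation":[0.27,0.73,0],"angular":[0,0,0],"gripper":0}
    - {"translation":[0.27,0.73,0],"angular":[0,0,0],"gripper":0}
    - {"translation":[0.27,0.73,0],"angular":[0,0,0],"gripper":0}
    - {"translation":[0.27,0.73,0],"angular":[0,0,-0.08],"gripper":0}
    - {"translation":[0.27,0.73,0],"angular":[0,0,0],"gripper":0}

```text
t: 12.2
tool_pos: [0.4824, 0.4162, 0.1204]
tool_rot: [-0.147, -3.135, 0.004]
contact_force: [0.3, -0.1, -0.5]
opening: 0.0106
grip_force: 49.0
```

Run:
```python
from h import *
w=shot('wrist','w5'); held(w)
go(.4806,.4162,.06,84.6)
c=cv2.cvtColor(w['color'],cv2.COLOR_RGB2BGR); cv2.imwrite('pics/w5c.png',c)
```

```text
held n 2250 x mm -18.8 20.8 mid 1.0 y -2.9 z 13.9 slope 0.06
t 12.2 p [0.4812 0.4193 0.1207] yaw_y 84.8 q6 -0.88 tilt 0.2 op 0.0107 d [ 0.   -0.08  1.52] turn_z 0.02 units; if turned first d [ 0.   -0.08  1.52]
```

View pics/w5c.png

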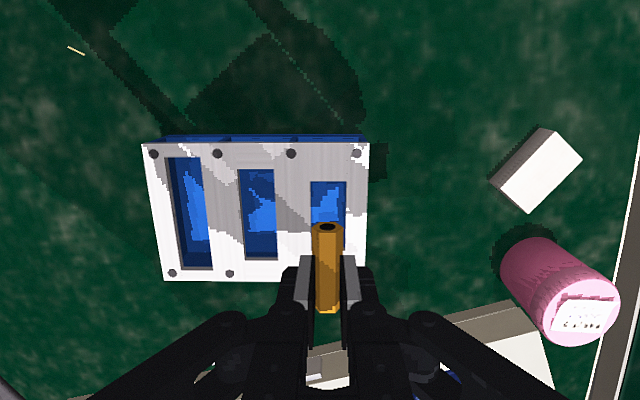

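The spacer is held at (327,267), just in front of the short slot (328,205) in the picture. I refine the slot position from this view.

Run:
```python
from h import *
w=load('w5'); ex=np.array([np.cos(np.radians(-5.4)),np.sin(np.radians(-5.4))]); ey=np.array([-ex[1],ex[0]])
c=np.array([.4765,.374])
for p in [(142,143),(369,143),(165,282),(168,157),(199,157),(213,267),(183,271),(239,169),(272,170),(277,257),(247,259),(310,182),(346,182)]:
    X=onplane(w,*p,.039)[:2]; q=(X-c)*1e3; print(p,'box xy',(q@ex).round(1),(q@ey).round(1))
```

```text
(142, 143) box xy -46.5 -65.9
(369, 143) box xy -46.0 66.6
(165, 282) box xy 46.7 -66.1
(168, 157) box xy -38.1 -51.4
(199, 157) box xy -38.0 -32.7
(213, 267) box xy 34.9 -32.1
(183, 271) box xy 38.1 -52.5
(239, 169) box xy -30.7 -9.6
(272, 170) box xy -30.0 10.0
(277, 257) box xy 27.3 10.3
(247, 259) box xy 28.8 -9.2
(310, 182) box xy -22.7 32.3
(346, 182) box xy -22.7 53.7
```

drive_tool:
  steps:
    - {"translation":[0,0,0.5],"angular":[0,0,0],"gripper":0}
    - {"translation":[0,0,0.5],"angular":[0,0,0],"gripper":0}
    - {"translation":[0,0,0],"angular":[0,0,0],"gripper":0}
    - {"translation":[0,0,0],"angular":[0,0,0],"gripper":0}

```text
t: 12.75
tool_pos: [0.4839, 0.4152, 0.0822]
tool_rot: [-0.148, -3.137, 0.001]
contact_force: [-0.2, 0.1, -0.6]
opening: 0.0111
grip_force: 49.1
```

Run:
```python
from h import *
go(.4819,.4167,.06,84.6)
w=shot('wrist','w6'); held(w); go(.4819,.4167,.06,84.6)
```

```text
t 12.8 p [0.4839 0.4152 0.0822] yaw_y 84.6 q6 -0.88 tilt 0.1 op 0.0111 d [0.05 0.03 0.56] turn_z -0.00 units; if turned first d [0.05 0.03 0.56]
held n 2243 x mm -17.0 22.6 mid 2.8 y -0.4 z 14.6 slope 0.056
t 12.8 p [0.4843 0.4157 0.0831] yaw_y 84.6 q6 -0.88 tilt 0.0 op 0.0111 d [0.06 0.02 0.58] turn_z -0.00 units; if turned first d [0.06 0.02 0.58]
```

drive_tool:
  steps:
    - {"translation":[0.02,0.03,0.26],"angular":[0,0,0],"gripper":0}
    - {"translation":[0,0,0.26],"angular":[0,0,0],"gripper":0}
    - {"translation":[0,0,0],"angular":[0,0,0],"gripper":0}
    - {"translation":[0,0,0],"angular":[0,0,0],"gripper":0}

```text
t: 13.3
tool_pos: [0.4831, 0.4173, 0.0618]
tool_rot: [-0.147, -3.138, 0.0]
contact_force: [0.3, -0.0, -0.6]
opening: 0.0105
grip_force: 49.1
```

Run:
```python
from h import *
w=shot('wrist','w7'); held(w); go(.4819,.4167,.06,84.6)
o=ctrl.get_obs(); print(o['contact_force'])
c=cv2.cvtColor(w['color'],cv2.COLOR_RGB2BGR)[170:330,240:420]; cv2.imwrite('pics/w7c.png',cv2.resize(c,None,fx=3.5,fy=3.5))
```

```text
held n 2267 x mm -17.2 22.5 mid 2.6 y -0.1 z 14.1 slope 0.055
t 13.3 p [0.4833 0.4174 0.0622] yaw_y 84.6 q6 -0.88 tilt 0.0 op 0.0108 d [ 0.03 -0.02  0.06] turn_z 0.01 units; if turned first d [ 0.03 -0.02  0.06]
[ 0.32764686  1.19248189 -0.11735971]
```

View pics/w7c.png

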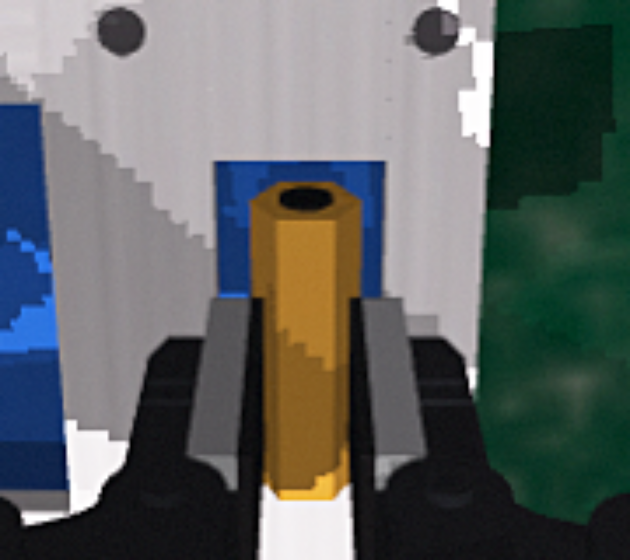

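drive_tool:
  steps:
    - {"translation":[0,-0.02,0.04],"angular":[0,0,0],"gripper":0}
    - {"translation":[0,0,0],"angular":[0,0,0],"gripper":0}
    - {"translation":[0,0,0],"angular":[0,0,0],"gripper":0.5}
    - {"translation":[0,0,0],"angular":[0,0,0],"gripper":0.5}
    - {"translation":[0,0,0],"angular":[0,0,0],"gripper":0.5}
    - {"translation":[0,0,-0.5],"angular":[0,0,0],"gripper":0.5}
    - {"translation":[0,0,-1],"angular":[0,0,0],"gripper":1}
    - {"translation":[0,0,-1],"angular":[0,0,0],"gripper":1}

```text
t: 14.35
tool_pos: [0.4832, 0.4166, 0.1629]
tool_rot: [0.147, 3.137, 0.001]
contact_force: [0.7, -0.0, 0.4]
opening: 0.077
grip_force: 0.0
```

Run:
```python
from h import *
w=shot('wrist','w8'); s=shot('scene','s8'); print(*brass(w),sep='\n'); print(*brass(s),sep='\n')
go(.431,.0752,.15,84.3)
a=cv2.cvtColor(w['color'],cv2.COLOR_RGB2BGR)[100:400,100:500]; b=cv2.cvtColor(s['color'],cv2.COLOR_RGB2BGR)[150:210,200:280]
cv2.imwrite('pics/w8c.png',np.hstack([a,cv2.resize(b,(400,300),interpolation=cv2.INTER_CUBIC)]))
```

```text
(array([483.5, 415.9]), 38.0, 12.8, -5.1, (np.float64(326.0), np.float64(186.0)))
(array([430.9,  71.6]), 75.6, 22.3, -5.5, (np.float64(278.0), np.float64(255.0)))
(array([555. , -20.8]), 64.0, 16.8, 24.7, (np.float64(347.0), np.float64(257.0)))
(array([ 800.4, -227.1]), 107.1, 72.4, 49.9, (np.float64(495.0), np.float64(270.0)))
(array([419.4, -47.9]), 62.5, 17.3, 14.3, (np.float64(304.0), np.float64(292.0)))
(array([ 460. , -198.3]), 134.5, 24.3, -87.1, (np.float64(371.0), np.float64(338.0)))
t 14.4 p [0.4863 0.4187 0.169 ] yaw_y 84.6 q6 -0.88 tilt 0.7 op 0.0855 d [ 0.58 -8.68  0.4 ] turn_z 0.04 units; if turned first d [ 0.53 -8.69  0.4 ]
```

View pics/w8c.png

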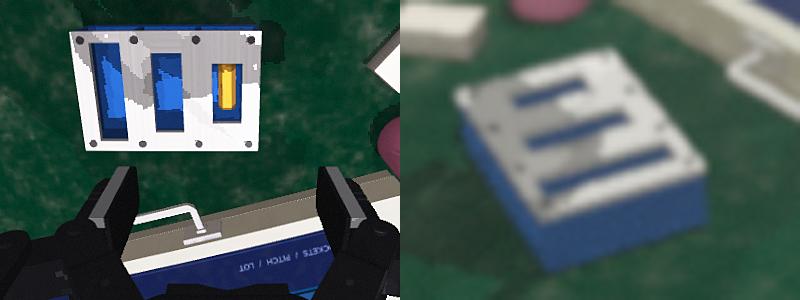

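The 40 mm spacer lies in the short compartment (crop 228,87). C has been knocked to about (.42,−.048). Next is B.

drive_tool:
  steps:
    - {"translation":[0.06,-0.96,0],"angular":[0,0,0.04],"gripper":1}
    - {"translation":[0.06,-0.96,0],"angular":[0,0,0],"gripper":1}
    - {"translation":[0.06,-0.96,0],"angular":[0,0,0],"gripper":1}
    - {"translation":[0.06,-0.96,0],"angular":[0,0,0],"gripper":1}
    - {"translation":[0.06,-0.96,0],"angular":[0,0,0],"gripper":1}
    - {"translation":[0.06,-0.96,0],"angular":[0,0,0],"gripper":1}
    - {"translation":[0.06,-0.96,0],"angular":[0,0,0],"gripper":1}
    - {"translation":[0.06,-0.96,0],"angular":[0,0,0],"gripper":1}

```text
t: 15.45
tool_pos: [0.4336, 0.1115, 0.1612]
tool_rot: [0.155, 3.136, 0.0]
contact_force: [0.9, -0.7, -0.2]
opening: 0.0852
grip_force: 0.0
```

drive_tool:
  steps:
    - {"translation":[0.06,-0.96,0],"angular":[0,0,0],"gripper":1}
    - {"translation":[0,0,0],"angular":[0,0,0],"gripper":1}
    - {"translation":[0,0,0],"angular":[0,0,0],"gripper":1}

```text
t: 15.82
tool_pos: [0.4278, 0.0749, 0.1609]
tool_rot: [0.156, 3.137, 0.001]
contact_force: [0.2, -0.4, -1.3]
opening: 0.0857
grip_force: 0.0
```

Run:
```python
from h import *
w=shot('wrist','w9'); print(*brass(w),sep='\n'); go(.4306,.0754,.0215,84.3)
```

```text
(array([430.2,  73.6]), 71.5, 13.8, -5.4, (np.float64(326.0), np.float64(183.0)))
(array([417.2, -40.2]), 55.8, 8.3, 15.6, (np.float64(183.0), np.float64(187.0)))
(array([ 452.6, -177.9]), 93.2, 19.3, 84.7, (np.float64(57.0), np.float64(239.0)))
(array([551.9, -17.9]), 58.9, 15.6, 25.8, (np.float64(244.0), np.float64(322.0)))
t 15.9 p [0.4278 0.0752 0.1608] yaw_y 84.4 q6 -1.47 tilt 0.0 op 0.0858 d [-0.07  0.01  3.48] turn_z 0.01 units; if turned first d [-0.07  0.01  3.48]
```

drive_tool:
  steps:
    - {"translation":[-0.02,-0.02,0.8],"angular":[0,0,0],"gripper":0.5}
    - {"translation":[0,0,0.8],"angular":[0,0,0],"gripper":0.5}
    - {"translation":[0,0,0.8],"angular":[0,0,0],"gripper":0.5}
    - {"translation":[0,0,0.8],"angular":[0,0,0],"gripper":0.5}
    - {"translation":[0,0,0.28],"angular":[0,0,0],"gripper":0.5}
    - {"translation":[0,0,0],"angular":[0,0,0],"gripper":0.5}

```text
t: 16.62
tool_pos: [0.428, 0.0743, 0.0209]
tool_rot: [-0.154, -3.136, -0.0]
contact_force: [0.0, -0.0, 0.8]
opening: 0.0429
grip_force: 0.0
```

drive_tool:
  steps:
    - {"translation":[0,0,0],"angular":[0,0,0],"gripper":0}
    - {"translation":[0,0,0],"angular":[0,0,0],"gripper":0}
    - {"translation":[0,0,0],"angular":[0,0,0],"gripper":0}
    - {"translation":[0,0,0],"angular":[0,0,0],"gripper":0}
    - {"translation":[0,0,0],"angular":[0,0,0],"gripper":0}
  force: 50

```text
t: 17.25
tool_pos: [0.4297, 0.0739, 0.0229]
tool_rot: [0.156, 3.135, 0.001]
contact_force: [-1.2, 1.0, 5.7]
opening: 0.011
grip_force: 49.0
```

drive_tool:
  steps:
    - {"translation":[0,0,-0.5],"angular":[0,0,0],"gripper":0}
    - {"translation":[0,0,-0.9],"angular":[0,0,0],"gripper":0}
    - {"translation":[0,0,-0.9],"angular":[0,0,0],"gripper":0}
    - {"translation":[0,0,0],"angular":[0,0,0],"gripper":0}
    - {"translation":[0,0,0],"angular":[0,0,0],"gripper":0}

```text
t: 17.88
tool_pos: [0.4277, 0.0737, 0.1124]
tool_rot: [-0.156, -3.137, 0.0]
contact_force: [-0.9, 0.2, -1.3]
opening: 0.0111
grip_force: 49.2
```

Run:
```python
from h import *
w=shot('wrist','w10'); held(w); go(.4725,.3308,.11,84.6)
```

```text
held n 4013 x mm -35.5 33.5 mid -1.0 y 0.2 z 11.9 slope 0.021
t 17.9 p [0.4272 0.0737 0.1117] yaw_y 84.3 q6 -1.47 tilt 0.1 op 0.0107 d [-0.49  6.51  0.04] turn_z -0.04 units; if turned first d [-0.52  6.5   0.04]
```

drive_tool:
  steps:
    - {"translation":[-0.07,0.93,0],"angular":[0,0,-0.04],"gripper":0}
    - {"translation":[-0.07,0.93,0],"angular":[0,0,0],"gripper":0}
    - {"translation":[-0.07,0.93,0],"angular":[0,0,0],"gripper":0}
    - {"translation":[-0.07,0.93,0],"angular":[0,0,0],"gripper":0}
    - {"translation":[-0.07,0.93,0],"angular":[0,0,0],"gripper":0}
    - {"translation":[-0.07,0.93,0],"angular":[0,0,0],"gripper":0}
    - {"translation":[-0.07,0.93,0],"angular":[0,0,0],"gripper":0}
    - {"translation":[0,0,0],"angular":[0,0,0],"gripper":0}

```text
t: 18.92
tool_pos: [0.4714, 0.3324, 0.1111]
tool_rot: [-0.143, -3.136, 0.002]
contact_force: [-0.1, 0.4, -1.0]
opening: 0.011
grip_force: 49.2
```

drive_tool:
  steps:
    - {"translation":[0,0,0.6],"angular":[0,0,0],"gripper":0}
    - {"translation":[0,0,0.2],"angular":[0,0,0],"gripper":0}
    - {"translation":[0,0,0],"angular":[0,0,0],"gripper":0}
    - {"translation":[0,0,0],"angular":[0,0,0],"gripper":0}

```text
t: 19.42
tool_pos: [0.4727, 0.331, 0.0817]
tool_rot: [0.148, 3.137, 0.001]
contact_force: [0.3, -0.6, -0.3]
opening: 0.0112
grip_force: 49.2
```

```bash
cat >> h.py <<'E'
def heldgap(w,sx,sy):
    """shift (tool units) to bring held spacer mid over slot, and downward to bottom z .036"""
    o=ctrl.get_obs(); R=Ro.from_rotvec(o['tool_rot']).as_matrix(); X,C=cloud(w); T=(X-o['tool_pos'])@R
    m=(abs(T[...,0])<.06)&(abs(T[...,1])<.012)&(T[...,2]>-.01)&(T[...,2]<.03)&(C[...,0]-C[...,2]>50)
    P=T[m]; x0,x1=np.percentile(P[:,0],[1,99]); y0,y1=np.percentile(P[:,1],[2,98])
    mid=o['tool_pos']+R@[(x0+x1)/2,(y0+y1)/2,np.median(P[:,2])+.012]
    print('len',(x1-x0)*1e3,'bottom mid',mid.round(4),'shift units',(R.T@(np.array([sx,sy,.036])-mid)/.04).round(3))
E
python3 - <<'E'
from h import *
w=shot('wrist','w11'); held(w); go(.4725,.3308,.06,84.6); heldgap(w,.4725,.3308)
E
```

```text
held n 3859 x mm -34.8 34.1 mid -0.4 y -0.1 z 12.9 slope 0.014
t 19.5 p [0.4729 0.3311 0.0821] yaw_y 84.6 q6 -0.99 tilt 0.1 op 0.0108 d [ 0.01 -0.01  0.55] turn_z 0.00 units; if turned first d [ 0.01 -0.01  0.55]
len 68.87378472864636 bottom mid [0.4732 0.331  0.0571] shift units [ 0.019 -0.007  0.528]
```

drive_tool:
  steps:
    - {"translation":[0.02,-0.01,0.27],"angular":[0,0,0],"gripper":0}
    - {"translation":[0,0,0.27],"angular":[0,0,0],"gripper":0}
    - {"translation":[0,0,0],"angular":[0,0,0],"gripper":0}
    - {"translation":[0,0,0],"angular":[0,0,0],"gripper":0}

```text
t: 19.98
tool_pos: [0.4712, 0.3307, 0.0591]
tool_rot: [-0.147, -3.137, 0.001]
contact_force: [0.8, 0.4, 0.5]
opening: 0.0108
grip_force: 49.2
```

drive_tool:
  steps:
    - {"translation":[0,0,0],"angular":[0,0,0],"gripper":0.5}
    - {"translation":[0,0,0],"angular":[0,0,0],"gripper":0.5}
    - {"translation":[0,0,0],"angular":[0,0,0],"gripper":0.5}
    - {"translation":[0,0,-0.5],"angular":[0,0,0],"gripper":0.5}
    - {"translation":[0,0,-1],"angular":[0,0,0],"gripper":1}
    - {"translation":[0,0,-1],"angular":[0,0,0],"gripper":1}
    - {"translation":[0,0,0],"angular":[0,0,0],"gripper":1}

```text
t: 20.85
tool_pos: [0.4743, 0.3324, 0.1662]
tool_rot: [0.146, 3.129, 0.008]
contact_force: [-0.0, -0.1, -0.4]
opening: 0.0855
grip_force: 0.0
```

Run:
```python
from h import *
w=shot('wrist','w12'); s=shot('scene','s12'); print(*brass(w),sep='\n'); print('scene',*brass(s),sep='\n')
go(.419,-.0445,.16,104.3)
X,C=cloud(w); m=(abs(X[...,0]-.475)<.06)&(abs(X[...,1]-.374)<.08)&(C[...,0]-C[...,2]>60); print('z of brass at box',np.percentile(X[m][:,2],[2,50,98]))
```

```text
(array([474.3, 330.3]), 68.9, 12.7, -5.2, (np.float64(323.0), np.float64(182.0)))
(array([484. , 418.3]), 37.8, 9.0, -5.1, (np.float64(431.0), np.float64(185.0)))
scene
(array([791.8, 484.3]), 60.7, 48.1, -75.5, (np.float64(307.0), np.float64(138.0)))
(array([554.2, -21.2]), 65.9, 16.8, 24.7, (np.float64(347.0), np.float64(257.0)))
(array([ 800.6, -227.4]), 107.3, 71.8, 49.9, (np.float64(495.0), np.float64(270.0)))
(array([419.4, -47.9]), 62.5, 17.3, 14.3, (np.float64(304.0), np.float64(292.0)))
(array([ 460. , -198.3]), 134.5, 24.3, -87.1, (np.float64(371.0), np.float64(338.0)))
t 20.9 p [0.472  0.3311 0.1613] yaw_y 84.6 q6 -0.99 tilt 0.1 op 0.0855 d [ 0.44 -9.47  0.02] turn_z -2.46 units; if turned first d [ 3.6  -8.77  0.02]
z of brass at box [0.00932811 0.01439061 0.01596534]
```

drive_tool:
  steps:
    - {"translation":[0.04,-0.95,0],"angular":[0,0,0],"gripper":1}
    - {"translation":[0.04,-0.95,0],"angular":[0,0,0],"gripper":1}
    - {"translation":[0.04,-0.95,0],"angular":[0,0,0],"gripper":1}
    - {"translation":[0.04,-0.95,0],"angular":[0,0,0],"gripper":1}
    - {"translation":[0.04,-0.95,0],"angular":[0,0,0],"gripper":1}
    - {"translation":[0.04,-0.95,0],"angular":[0,0,0],"gripper":1}
    - {"translation":[0.04,-0.95,0],"angular":[0,0,0],"gripper":1}
    - {"translation":[0.04,-0.95,0],"angular":[0,0,0],"gripper":1}

```text
t: 21.95
tool_pos: [0.4291, 0.0284, 0.1582]
tool_rot: [-0.146, -3.136, -0.0]
contact_force: [-0.4, -0.6, 0.8]
opening: 0.0852
grip_force: 0.0
```

drive_tool:
  steps:
    - {"translation":[0.06,-0.94,0],"angular":[0,0,0],"gripper":1}
    - {"translation":[0.06,-0.94,0],"angular":[0,0,0],"gripper":1}
    - {"translation":[0,0,0],"angular":[0,0,-0.82],"gripper":1}
    - {"translation":[0,0,0],"angular":[0,0,-0.82],"gripper":1}
    - {"translation":[0,0,0],"angular":[0,0,-0.82],"gripper":1}
    - {"translation":[0,0,0],"angular":[0,0,0],"gripper":1}
    - {"translation":[0,0,0],"angular":[0,0,0],"gripper":1}

```text
t: 22.82
tool_pos: [0.4181, -0.0449, 0.1589]
tool_rot: [0.389, -3.116, -0.001]
contact_force: [0.0, -0.1, 0.8]
opening: 0.0857
grip_force: 0.0
```

Run:
```python
from h import *
w=shot('wrist','w13'); B=brass(w); print(*B,sep='\n'); b=min(B,key=lambda b:np.hypot(*(b[0]-[419,-45])))
go(b[0][0]/1e3,b[0][1]/1e3,.0215,b[3]+90)
```

```text
(array([418.4, -47. ]), 56.5, 13.5, 14.5, (np.float64(325.0), np.float64(183.0)))
(array([ 454.9, -200. ]), 132.0, 18.3, 89.2, (np.float64(135.0), np.float64(181.0)))
(array([551.8, -20.4]), 62.3, 14.3, 25.3, (np.float64(317.0), np.float64(328.0)))
t 22.9 p [ 0.4182 -0.0449  0.1591] yaw_y 104.3 q6 -2.10 tilt 0.1 op 0.0854 d [ 0.01 -0.05  3.44] turn_z -0.03 units; if turned first d [ 0.01 -0.05  3.44]
```

drive_tool:
  steps:
    - {"translation":[0.01,-0.04,0.8],"angular":[0,0,-0.03],"gripper":0.5}
    - {"translation":[0,0,0.8],"angular":[0,0,0],"gripper":0.5}
    - {"translation":[0,0,0.8],"angular":[0,0,0],"gripper":0.5}
    - {"translation":[0,0,0.8],"angular":[0,0,0],"gripper":0.5}
    - {"translation":[0,0,0.24],"angular":[0,0,0],"gripper":0.5}
    - {"translation":[0,0,0],"angular":[0,0,0],"gripper":0.5}

```text
t: 23.62
tool_pos: [0.4184, -0.0466, 0.0219]
tool_rot: [0.398, -3.115, -0.001]
contact_force: [0.5, 0.5, 0.8]
opening: 0.0426
grip_force: 0.0
```

drive_tool:
  steps:
    - {"translation":[0,0,0],"angular":[0,0,0],"gripper":0}
    - {"translation":[0,0,0],"angular":[0,0,0],"gripper":0}
    - {"translation":[0,0,0],"angular":[0,0,0],"gripper":0}
    - {"translation":[0,0,0],"angular":[0,0,0],"gripper":0}
    - {"translation":[0,0,0],"angular":[0,0,0],"gripper":0}
  force: 50

```text
t: 24.25
tool_pos: [0.4199, -0.047, 0.0237]
tool_rot: [-0.398, 3.114, -0.002]
contact_force: [-0.3, 0.2, 6.5]
opening: 0.0109
grip_force: 49.1
```

drive_tool:
  steps:
    - {"translation":[0,0,-0.5],"angular":[0,0,0],"gripper":0}
    - {"translation":[0,0,-0.9],"angular":[0,0,0],"gripper":0}
    - {"translation":[0,0,-0.9],"angular":[0,0,0],"gripper":0}
    - {"translation":[0,0,0],"angular":[0,0,0.82],"gripper":0}
    - {"translation":[0,0,0],"angular":[0,0,0.82],"gripper":0}
    - {"translation":[0,0,0],"angular":[0,0,0.82],"gripper":0}
    - {"translation":[0,0,0],"angular":[0,0,0],"gripper":0}

```text
t: 25.12
tool_pos: [0.4185, -0.0467, 0.1141]
tool_rot: [0.138, 3.138, -0.0]
contact_force: [0.3, 0.8, -0.4]
opening: 0.0108
grip_force: 49.1
```

Run:
```python
from h import *
w=shot('wrist','w14'); held(w); go(.4765,.3737,.11,84.6)
```

```text
held n 3156 x mm -26.3 28.2 mid 1.0 y 0.1 z 13.2 slope 0.036
t 25.2 p [ 0.4185 -0.0467  0.1141] yaw_y 85.0 q6 -1.77 tilt 0.0 op 0.0106 d [-0.53 10.6   0.1 ] turn_z 0.05 units; if turned first d [-0.45 10.6   0.1 ]
```

Held length is 54.5 mm, so this is a 55. I carry it to the middle slot.

drive_tool:
  steps:
    - {"translation":[-0.04,0.96,0],"angular":[0,0,0.05],"gripper":0}
    - {"translation":[-0.04,0.96,0],"angular":[0,0,0],"gripper":0}
    - {"translation":[-0.04,0.96,0],"angular":[0,0,0],"gripper":0}
    - {"translation":[-0.04,0.96,0],"angular":[0,0,0],"gripper":0}
    - {"translation":[-0.04,0.96,0],"angular":[0,0,0],"gripper":0}
    - {"translation":[-0.04,0.96,0],"angular":[0,0,0],"gripper":0}
    - {"translation":[-0.04,0.96,0],"angular":[0,0,0],"gripper":0}
    - {"translation":[-0.04,0.96,0],"angular":[0,0,0],"gripper":0}

```text
t: 26.18
tool_pos: [0.4606, 0.2592, 0.114]
tool_rot: [0.148, 3.138, -0.0]
contact_force: [-0.2, -0.4, 0.0]
opening: 0.0106
grip_force: 49.2
```

drive_tool:
  steps:
    - {"translation":[-0.04,0.96,0],"angular":[0,0,0],"gripper":0}
    - {"translation":[-0.04,0.96,0],"angular":[0,0,0],"gripper":0}
    - {"translation":[-0.04,0.96,0],"angular":[0,0,0],"gripper":0}
    - {"translation":[0,0,0],"angular":[0,0,0],"gripper":0}
    - {"translation":[0,0,0.7],"angular":[0,0,0],"gripper":0}
    - {"translation":[0,0,0.15],"angular":[0,0,0],"gripper":0}
    - {"translation":[0,0,0],"angular":[0,0,0],"gripper":0}
    - {"translation":[0,0,0],"angular":[0,0,0],"gripper":0}

```text
t: 27.18
tool_pos: [0.4771, 0.3721, 0.0811]
tool_rot: [0.152, 3.137, 0.001]
contact_force: [0.8, -0.1, -0.5]
opening: 0.0105
grip_force: 49.2
```

Run:
```python
from h import *
w=shot('wrist','w15'); held(w); go(.4765,.3737,.06,84.6); heldgap(w,.4765,.3737)
```

```text
held n 3089 x mm -26.1 28.3 mid 1.1 y -0.0 z 13.5 slope 0.031
t 27.2 p [0.4772 0.3722 0.0813] yaw_y 84.5 q6 -0.93 tilt 0.1 op 0.0111 d [0.02 0.04 0.53] turn_z -0.02 units; if turned first d [0.02 0.04 0.53]
len 54.38660337921103 bottom mid [0.4761 0.3723 0.0558] shift units [-0.006  0.036  0.494]
```

drive_tool:
  steps:
    - {"translation":[0,0.035,0.26],"angular":[0,0,0],"gripper":0}
    - {"translation":[0,0,0.26],"angular":[0,0,0],"gripper":0}
    - {"translation":[0,0,0],"angular":[0,0,0],"gripper":0}
    - {"translation":[0,0,0],"angular":[0,0,0],"gripper":0}

```text
t: 27.72
tool_pos: [0.4762, 0.3733, 0.0585]
tool_rot: [-0.151, -3.137, 0.001]
contact_force: [-0.3, -0.5, -1.1]
opening: 0.0109
grip_force: 49.2
```

drive_tool:
  steps:
    - {"translation":[0,0,0],"angular":[0,0,0],"gripper":0.5}
    - {"translation":[0,0,0],"angular":[0,0,0],"gripper":0.5}
    - {"translation":[0,0,0],"angular":[0,0,0],"gripper":0.5}
    - {"translation":[0,0,-0.5],"angular":[0,0,0],"gripper":0.5}
    - {"translation":[0,0,-1],"angular":[0,0,0],"gripper":1}
    - {"translation":[0,0,-1],"angular":[0,0,0],"gripper":1}
    - {"translation":[0,0,0],"angular":[0,0,0],"gripper":1}

```text
t: 28.6
tool_pos: [0.4794, 0.3752, 0.1661]
tool_rot: [0.151, 3.129, 0.009]
contact_force: [0.3, 0.8, 0.2]
opening: 0.0857
grip_force: 0.0
```

```bash
cat >> h.py <<'E'
def boxbrass(w):
    X,C=cloud(w); c=np.array([.4765,.374]); a=np.radians(-5.4); q=(X[...,:2]-c)@np.array([[np.cos(a),-np.sin(a)],[np.sin(a),np.cos(a)]])
    for n,y in (('long',-.043),('mid',0),('short',.043)):
        m=(abs(q[...,0])<.045)&(abs(q[...,1]-y)<.0195)&(C[...,0]-C[...,2]>60)
        print(n,m.sum(),np.percentile(X[m][:,2],[2,50,98]).round(4) if m.sum() else '', np.ptp(q[m][:,0]).round(3) if m.sum() else '')
E
python3 - <<'E'
from h import *
w=shot('wrist','w16'); s=shot('scene','s16'); boxbrass(w); print('scene',*brass(s),sep='\n')
go(.5537,-.0178,.16,115.3)
E
```

```text
long 1288 [0.0095 0.0142 0.016 ] 0.068
mid 873 [0.0092 0.0144 0.016 ] 0.052
short 726 [0.0091 0.0141 0.0159] 0.038
scene
(array([555. , -20.8]), 64.0, 16.8, 24.7, (np.float64(347.0), np.float64(257.0)))
(array([ 800.3, -227.2]), 107.3, 72.4, 49.9, (np.float64(495.0), np.float64(270.0)))
(array([ 460.1, -198.3]), 134.6, 24.8, -87.8, (np.float64(371.0), np.float64(338.0)))
t 28.7 p [0.477  0.3738 0.1609] yaw_y 84.5 q6 -0.93 tilt 0.1 op 0.0850 d [-2.85 -9.56  0.01] turn_z -3.85 units; if turned first d [ 2.45 -9.67  0.01]
```

drive_tool:
  steps:
    - {"translation":[-0.285,-0.956,0],"angular":[0,0,0],"gripper":1}
    - {"translation":[-0.285,-0.956,0],"angular":[0,0,0],"gripper":1}
    - {"translation":[-0.285,-0.956,0],"angular":[0,0,0],"gripper":1}
    - {"translation":[-0.285,-0.956,0],"angular":[0,0,0],"gripper":1}
    - {"translation":[-0.285,-0.956,0],"angular":[0,0,0],"gripper":1}
    - {"translation":[-0.285,-0.956,0],"angular":[0,0,0],"gripper":1}
    - {"translation":[-0.285,-0.956,0],"angular":[0,0,0],"gripper":1}
    - {"translation":[-0.285,-0.956,0],"angular":[0,0,0],"gripper":1}

```text
t: 29.7
tool_pos: [0.537, 0.059, 0.1577]
tool_rot: [-0.151, -3.135, 0.0]
contact_force: [1.0, 0.3, 0.2]
opening: 0.0853
grip_force: 0.0
```

drive_tool:
  steps:
    - {"translation":[-0.285,-0.956,0],"angular":[0,0,0],"gripper":1}
    - {"translation":[-0.285,-0.956,0],"angular":[0,0,0],"gripper":1}
    - {"translation":[0,0,0],"angular":[0,0,-0.96],"gripper":1}
    - {"translation":[0,0,0],"angular":[0,0,-0.96],"gripper":1}
    - {"translation":[0,0,0],"angular":[0,0,-0.96],"gripper":1}
    - {"translation":[0,0,0],"angular":[0,0,-0.96],"gripper":1}
    - {"translation":[0,0,0],"angular":[0,0,0],"gripper":1}
    - {"translation":[0,0,0],"angular":[0,0,0],"gripper":1}

```text
t: 30.7
tool_pos: [0.5528, -0.018, 0.1584]
tool_rot: [0.682, -3.065, -0.001]
contact_force: [0.1, 0.9, -0.2]
opening: 0.0853
grip_force: 0.0
```

Run:
```python
from h import *
w=shot('wrist','w17'); B=brass(w); print(*B,sep='\n'); b=min(B,key=lambda b:np.hypot(*(b[0]-[554,-18])))
go(b[0][0]/1e3,b[0][1]/1e3,.0215,b[3]+90)
```

```text
(array([ 464.9, -144. ]), 23.7, 6.4, -66.2, (np.float64(221.0), np.float64(5.0)))
(array([554.2, -20.1]), 56.5, 14.2, 25.8, (np.float64(324.0), np.float64(182.0)))
(array([ 780.1, -217.8]), 90.0, 33.7, 44.7, (np.float64(36.0), np.float64(304.0)))
(array([ 838.3, -222.1]), 30.1, 6.9, -50.5, (np.float64(24.0), np.float64(352.0)))
t 30.8 p [ 0.5529 -0.018   0.1586] yaw_y 115.1 q6 -2.18 tilt 0.1 op 0.0854 d [-0.01 -0.06  3.43] turn_z -0.09 units; if turned first d [-0.01 -0.06  3.43]
```

drive_tool:
  steps:
    - {"translation":[0,-0.05,0.8],"angular":[0,0,-0.06],"gripper":0.5}
    - {"translation":[0,0,0.8],"angular":[0,0,0],"gripper":0.5}
    - {"translation":[0,0,0.8],"angular":[0,0,0],"gripper":0.5}
    - {"translation":[0,0,0.8],"angular":[0,0,0],"gripper":0.5}
    - {"translation":[0,0,0.24],"angular":[0,0,0],"gripper":0.5}
    - {"translation":[0,0,0],"angular":[0,0,0],"gripper":0.5}

```text
t: 31.5
tool_pos: [0.5539, -0.0199, 0.0214]
tool_rot: [0.697, -3.062, -0.001]
contact_force: [0.2, -0.4, 0.1]
opening: 0.0427
grip_force: 0.0
```

drive_tool:
  steps:
    - {"translation":[0,0,0],"angular":[0,0,0],"gripper":0}
    - {"translation":[0,0,0],"angular":[0,0,0],"gripper":0}
    - {"translation":[0,0,0],"angular":[0,0,0],"gripper":0}
    - {"translation":[0,0,0],"angular":[0,0,0],"gripper":0}
    - {"translation":[0,0,0],"angular":[0,0,0],"gripper":0}
  force: 50

```text
t: 32.12
tool_pos: [0.5555, -0.0202, 0.0235]
tool_rot: [-0.697, 3.06, -0.002]
contact_force: [-0.3, 0.7, 6.0]
opening: 0.0109
grip_force: 49.1
```

drive_tool:
  steps:
    - {"translation":[0,0,-0.5],"angular":[0,0,0],"gripper":0}
    - {"translation":[0,0,-0.9],"angular":[0,0,0],"gripper":0}
    - {"translation":[0,0,-0.9],"angular":[0,0,0],"gripper":0}
    - {"translation":[0,0,0],"angular":[0,0,0.97],"gripper":0}
    - {"translation":[0,0,0],"angular":[0,0,0.97],"gripper":0}
    - {"translation":[0,0,0],"angular":[0,0,0.97],"gripper":0}
    - {"translation":[0,0,0],"angular":[0,0,0.97],"gripper":0}
    - {"translation":[0,0,0],"angular":[0,0,0],"gripper":0}

```text
t: 33.12
tool_pos: [0.5542, -0.0199, 0.1146]
tool_rot: [0.144, 3.137, -0.0]
contact_force: [-0.6, -1.1, -0.0]
opening: 0.0107
grip_force: 49.1
```

Run:
```python
from h import *
w=shot('wrist','w18'); held(w); go(.4765,.3737,.11,84.6)
```

```text
held n 3150 x mm -26.6 27.7 mid 0.5 y 0.1 z 13.0 slope 0.038
t 33.2 p [ 0.5542 -0.0199  0.1144] yaw_y 84.8 q6 -1.65 tilt 0.0 op 0.0109 d [2.83 9.62 0.11] turn_z 0.02 units; if turned first d [2.86 9.61 0.11]
```

drive_tool:
  steps:
    - {"translation":[0.286,0.961,0],"angular":[0,0,0.02],"gripper":0}
    - {"translation":[0.286,0.961,0],"angular":[0,0,0],"gripper":0}
    - {"translation":[0.286,0.961,0],"angular":[0,0,0],"gripper":0}
    - {"translation":[0.286,0.961,0],"angular":[0,0,0],"gripper":0}
    - {"translation":[0.286,0.961,0],"angular":[0,0,0],"gripper":0}
    - {"translation":[0.286,0.961,0],"angular":[0,0,0],"gripper":0}
    - {"translation":[0.286,0.961,0],"angular":[0,0,0],"gripper":0}
    - {"translation":[0.286,0.961,0],"angular":[0,0,0],"gripper":0}

```text
t: 34.17
tool_pos: [0.4922, 0.2963, 0.1141]
tool_rot: [0.148, 3.138, 0.0]
contact_force: [0.1, -0.5, -0.6]
opening: 0.0109
grip_force: 49.1
```

drive_tool:
  steps:
    - {"translation":[0.286,0.961,0],"angular":[0,0,0],"gripper":0}
    - {"translation":[0.286,0.961,0],"angular":[0,0,0],"gripper":0}
    - {"translation":[0,0,0],"angular":[0,0,0],"gripper":0}
    - {"translation":[0,0,0.7],"angular":[0,0,0],"gripper":0}
    - {"translation":[0,0,0.15],"angular":[0,0,0],"gripper":0}
    - {"translation":[0,0,0],"angular":[0,0,0],"gripper":0}
    - {"translation":[0,0,0],"angular":[0,0,0],"gripper":0}

```text
t: 35.05
tool_pos: [0.4779, 0.3736, 0.0807]
tool_rot: [0.152, 3.137, 0.001]
contact_force: [0.1, -0.0, -0.0]
opening: 0.0105
grip_force: 49.1
```

Run:
```python
from h import *
w=shot('wrist','w19'); held(w); go(.4765,.3737,.06,84.6); heldgap(w,.4765,.3737)
```

```text
held n 3132 x mm -26.8 27.7 mid 0.5 y -0.0 z 13.3 slope 0.036
t 35.1 p [0.4779 0.3738 0.0809] yaw_y 84.5 q6 -0.93 tilt 0.1 op 0.0111 d [ 0.04 -0.01  0.52] turn_z -0.02 units; if turned first d [ 0.04 -0.01  0.52]
len 54.56363341941291 bottom mid [0.4775 0.374  0.0555] shift units [ 0.026 -0.01   0.488]
```

drive_tool:
  steps:
    - {"translation":[0.026,-0.01,0.26],"angular":[0,0,0],"gripper":0}
    - {"translation":[0,0,0.25],"angular":[0,0,0],"gripper":0}
    - {"translation":[0,0,0],"angular":[0,0,0],"gripper":0}
    - {"translation":[0,0,0],"angular":[0,0,0],"gripper":0}

```text
t: 35.6
tool_pos: [0.4757, 0.3732, 0.0585]
tool_rot: [-0.151, -3.137, 0.001]
contact_force: [0.6, 0.3, -0.4]
opening: 0.0108
grip_force: 49.2
```

drive_tool:
  steps:
    - {"translation":[0,0,0],"angular":[0,0,0],"gripper":0.5}
    - {"translation":[0,0,0],"angular":[0,0,0],"gripper":0.5}
    - {"translation":[0,0,0],"angular":[0,0,0],"gripper":0.5}
    - {"translation":[0,0,-0.5],"angular":[0,0,0],"gripper":0.5}
    - {"translation":[0,0,-1],"angular":[0,0,0],"gripper":1}
    - {"translation":[0,0,-1],"angular":[0,0,0],"gripper":1}
    - {"translation":[0,0,-1],"angular":[0,0,0],"gripper":1}
    - {"translation":[0,0,-1],"angular":[0,0,0],"gripper":1}

```text
t: 36.6
tool_pos: [0.4761, 0.3734, 0.2425]
tool_rot: [0.151, 3.136, 0.002]
contact_force: [0.4, 0.9, -0.2]
opening: 0.0855
grip_force: 0.0
```

drive_tool:
  steps:
    - {"translation":[0,0,-1],"angular":[0,0,0],"gripper":1}
    - {"translation":[0,0,0],"angular":[0,0,0],"gripper":1}
    - {"translation":[0,0,0],"angular":[0,0,0],"gripper":1}

```text
t: 36.98
tool_pos: [0.4759, 0.3733, 0.2797]
tool_rot: [0.151, 3.137, 0.001]
contact_force: [0.3, -0.9, -0.8]
opening: 0.0853
grip_force: 0.0
```

Run:
```python
from h import *
w=shot('wrist','w20'); s=shot('scene','s20'); boxbrass(w); print('scene',*brass(s),sep='\n'); print(*brass(w),sep='\n')
go(.6532,.0493,.28,-64.5)
a=cv2.cvtColor(w['color'],cv2.COLOR_RGB2BGR); c=a[80:260,220:460]
b=cv2.cvtColor(s['color'],cv2.COLOR_RGB2BGR)
cv2.imwrite('pics/w20c.png',np.hstack([cv2.resize(c,(400,300),interpolation=cv2.INTER_CUBIC),cv2.resize(b,(400,300))]))
```

```text
long 729 [0.0091 0.0142 0.0162] 0.07
mid 743 [0.009  0.0144 0.038 ] 0.061
short 417 [0.0083 0.0141 0.0166] 0.039
scene
(array([ 800.3, -227.2]), 107.3, 72.4, 49.9, (np.float64(495.0), np.float64(270.0)))
(array([ 460. , -198.3]), 134.5, 24.3, -87.1, (np.float64(371.0), np.float64(338.0)))
(array([473.3, 330.7]), 70.7, 13.2, -5.2, (np.float64(289.0), np.float64(157.0)))
(array([476.3, 365.5]), 52.4, 5.8, -4.5, (np.float64(320.0), np.float64(156.0)))
(array([478.3, 379.5]), 53.5, 10.2, -5.5, (np.float64(332.0), np.float64(156.0)))
(array([482.1, 416.3]), 39.0, 12.5, -3.9, (np.float64(365.0), np.float64(157.0)))
(array([741. , 357.9]), 16.1, 14.4, 6.4, (np.float64(334.0), np.float64(347.0)))
(array([744.7, 338.8]), 15.9, 15.6, 4.9, (np.float64(321.0), np.float64(350.0)))
(array([748.7, 318.6]), 16.8, 15.1, 4.7, (np.float64(307.0), np.float64(354.0)))
t 37.1 p [0.4754 0.373  0.2777] yaw_y 84.5 q6 -0.93 tilt 0.1 op 0.0852 d [-5.2  -7.63 -0.06] turn_z -3.88 units; if turned first d [-0.53 -9.22 -0.06]
```

View pics/w20c.png

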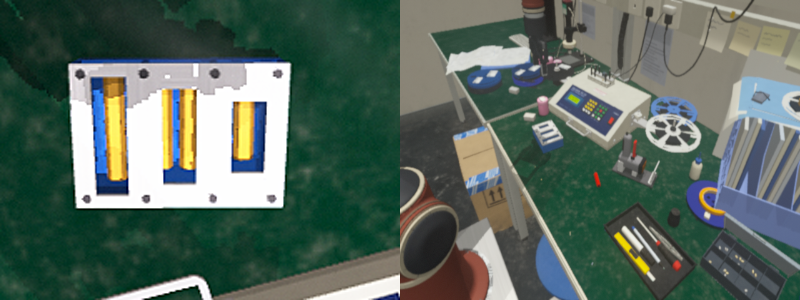

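The box view shows the long spacer in the long compartment, two 55s side by side in the middle and the 40 in the short one. The bench has only the red piece left. Now the second trigger squeeze.

drive_tool:
  steps:
    - {"translation":[-0.52,-0.763,0],"angular":[0,0,0],"gripper":1}
    - {"translation":[-0.52,-0.763,0],"angular":[0,0,0],"gripper":1}
    - {"translation":[-0.52,-0.763,0],"angular":[0,0,0],"gripper":1}
    - {"translation":[-0.52,-0.763,0],"angular":[0,0,0],"gripper":1}
    - {"translation":[-0.52,-0.763,0],"angular":[0,0,0],"gripper":1}
    - {"translation":[-0.52,-0.763,0],"angular":[0,0,0],"gripper":1}
    - {"translation":[-0.52,-0.763,0],"angular":[0,0,0],"gripper":1}
    - {"translation":[-0.52,-0.763,0],"angular":[0,0,0],"gripper":1}

```text
t: 38.08
tool_pos: [0.618, 0.1132, 0.2773]
tool_rot: [-0.151, -3.135, 0.001]
contact_force: [0.1, -0.1, 0.2]
opening: 0.0854
grip_force: 0.0
```

drive_tool:
  steps:
    - {"translation":[-0.52,-0.763,0],"angular":[0,0,0],"gripper":1}
    - {"translation":[-0.52,-0.763,0],"angular":[0,0,0],"gripper":1}
    - {"translation":[0,0,0],"angular":[0,0,-0.97],"gripper":1}
    - {"translation":[0,0,0],"angular":[0,0,-0.97],"gripper":1}
    - {"translation":[0,0,0],"angular":[0,0,-0.97],"gripper":1}
    - {"translation":[0,0,0],"angular":[0,0,-0.97],"gripper":1}
    - {"translation":[0,0,0],"angular":[0,0,0],"gripper":1}
    - {"translation":[0,0,0],"angular":[0,0,0],"gripper":1}

```text
t: 39.08
tool_pos: [0.6534, 0.0496, 0.2782]
tool_rot: [0.691, -3.063, -0.001]
contact_force: [0.4, 0.1, 0.7]
opening: 0.0857
grip_force: 0.0
```

Run:
```python
from h import *
d=shot('side','d21'); print(*brass(d),sep='\n')
go(.6532,.0493,.112,-64.5)
```

```text
(array([ 798.6, -242.1]), 97.5, 84.7, 47.6, (np.float64(304.0), np.float64(167.0)))
(array([ 459.5, -197.7]), 143.1, 23.5, -87.4, (np.float64(385.0), np.float64(193.0)))
t 39.1 p [0.6535 0.0496 0.2785] yaw_y 115.4 q6 -2.05 tilt 0.1 op 0.0854 d [ 0.01 -0.01  4.16] turn_z -0.01 units; if turned first d [ 0.01 -0.01  4.16]
```

View pics/d21.png

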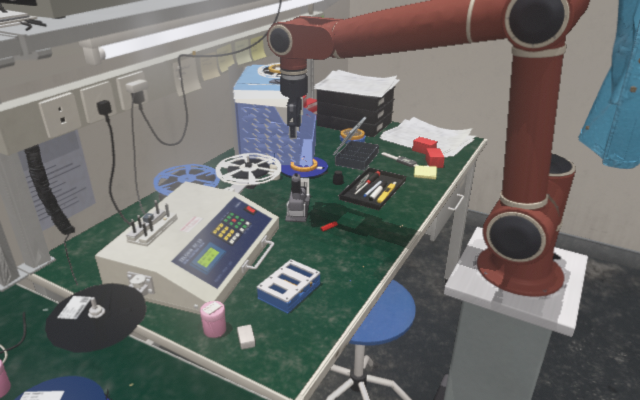

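The side view shows no brass spacer left on the bench: only the red piece at (328,227) and the tray things at (372,188). The loupe stands at (338,178).

drive_tool:
  steps:
    - {"translation":[0,0,1],"angular":[0,0,0],"gripper":1}
    - {"translation":[0,0,0.8],"angular":[0,0,0],"gripper":1}
    - {"translation":[0,0,0.8],"angular":[0,0,0],"gripper":1}
    - {"translation":[0,0,0.8],"angular":[0,0,0],"gripper":1}
    - {"translation":[0,0,0.76],"angular":[0,0,0],"gripper":1}
    - {"translation":[0,0,0],"angular":[0,0,0],"gripper":1}
    - {"translation":[0,0,0],"angular":[0,0,0],"gripper":1}

```text
t: 40.0
tool_pos: [0.6545, 0.0496, 0.1141]
tool_rot: [-0.693, 3.063, -0.001]
contact_force: [-1.5, 0.1, 0.3]
opening: 0.0855
grip_force: 0.0
```

drive_tool:
  steps:
    - {"translation":[0,0,0],"angular":[0,0,0],"gripper":0}
    - {"translation":[0,0,0],"angular":[0,0,0],"gripper":0}
    - {"translation":[0,0,0],"angular":[0,0,0],"gripper":0}
    - {"translation":[0,0,0],"angular":[0,0,0],"gripper":0}
    - {"translation":[0,0,0],"angular":[0,0,0],"gripper":0}
    - {"translation":[0,0,0],"angular":[0,0,0],"gripper":0}
    - {"translation":[0,0,0],"angular":[0,0,0],"gripper":0}
    - {"translation":[0,0,0],"angular":[0,0,0],"gripper":0}
  force: 45

```text
t: 41.0
tool_pos: [0.656, 0.0482, 0.1173]
tool_rot: [-0.694, 3.059, -0.008]
contact_force: [-3.0, -1.5, 9.0]
opening: 0.0397
grip_force: 47.6
```

drive_tool:
  steps:
    - {"translation":[0,0,0],"angular":[0,0,0],"gripper":0}
    - {"translation":[0,0,0],"angular":[0,0,0],"gripper":0}
    - {"translation":[0,0,0],"angular":[0,0,0],"gripper":0}
    - {"translation":[0,0,0],"angular":[0,0,0],"gripper":0}
  force: 50

```text
t: 41.5
tool_pos: [0.656, 0.0483, 0.1172]
tool_rot: [-0.694, 3.059, -0.008]
contact_force: [-3.4, -1.6, 9.8]
opening: 0.0393
grip_force: 49.9
```

drive_tool:
  steps:
    - {"translation":[0,0,0],"angular":[0,0,0],"gripper":1}
    - {"translation":[0,0,0],"angular":[0,0,0],"gripper":1}
    - {"translation":[0,0,0],"angular":[0,0,0],"gripper":1}
    - {"translation":[0,0,0],"angular":[0,0,0],"gripper":1}
    - {"translation":[0,0,0],"angular":[0,0,0],"gripper":1}
    - {"translation":[0,0,0],"angular":[0,0,0],"gripper":1}
    - {"translation":[0,0,-0.5],"angular":[0,0,0],"gripper":1}
    - {"translation":[0,0,-1],"angular":[0,0,0],"gripper":1}

```text
t: 42.5
tool_pos: [0.6525, 0.0496, 0.1723]
tool_rot: [0.693, -3.06, -0.002]
contact_force: [0.8, 1.3, -0.1]
opening: 0.0853
grip_force: 0.0
```

drive_tool:
  steps:
    - {"translation":[0,0,-1],"angular":[0,0,0],"gripper":1}
    - {"translation":[0,0,-1],"angular":[0,0,0],"gripper":1}
    - {"translation":[0,0,-1],"angular":[0,0,0],"gripper":1}
    - {"translation":[0,0,0],"angular":[0,0,0],"gripper":1}
    - {"translation":[0,0,0],"angular":[0,0,0],"gripper":1}

```text
t: 43.12
tool_pos: [0.6536, 0.0496, 0.2933]
tool_rot: [-0.694, 3.063, -0.0]
contact_force: [-0.0, 0.7, -0.4]
opening: 0.0853
grip_force: 0.0
```

Run:
```python
from h import *
b=shot('scene','s22'); a=load('scene0')
for im in (a,b):
    X,C=cloud(im); near=(abs(X[...,0]-.66)<.06)&(abs(X[...,1]-.03)<.08); r=near&(C[...,0]>120)&(C[...,1]<70)&(X[...,2]>.08)&(X[...,2]<.14); y=np.array([-.4305,.9026]); q=(X[r][:,:2]-[.652,.052])@y; print('trig y',r.sum(),np.median(q),q.min())
c=[im['color'][270:310,420:460].astype(int) for im in (a,b)]; print('loupe diff',abs(c[0]-c[1]).mean()); go(.65,.05,.3)
```

```text
trig y 68 -0.03263819154795566 -0.03540912713865386
trig y 66 -0.03280695112555572 -0.035546520090463746
loupe diff 1.341875
t 43.2 p [0.6532 0.0496 0.2919] yaw_y 115.5 q6 -2.05 tilt 0.1 op 0.0854 d [ 0.07  0.04 -0.2 ]
```

The trigger is released, the loupe has not moved, and all four spacers are in the box, so I hand in.

```bash
python3 -c "
from station import ctrl
print(ctrl.finish_job())"
```

```text
the job is handed in; nothing more can be done
None
```

I handed the job in at about 43 s: trigger squeezed and released before and after, the four spacers I found (one 40 mm, two 55 mm, one 70 mm) each in its own compartment, and the loupe not moved; the hand-in gave no verdict.

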